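Load the sample changer by lid colour, park it and set the shaker speed

TASK

Load the sample changer: turn the carousel by its black handle so that the bay of a pot's lid colour stands at the loading gate, set the pot upright into that bay through the slot in the cover, and do so for every pot present, in any order. When all are loaded, turn the empty grey bay squarely to the gate, and only then turn the speed dial until its pointer stands at the green mark. Do not knock over the flask or push the timer away.

Things in the scene. Friction and masses are not known exactly. Their poses are not given: they have to be found in the camera images.
- changer: the fixed sample changer, a white square housing 254 x 254 mm; origin under its centre on the worktop, its -x side is the gate side, towards the robot. A clear cover lies over it at 70 to 74 mm height, with a U-shaped slot edged in black, 132 mm wide, from the gate side's edge to 45 mm from the turning axis (the origin). Bays can be loaded only from above through this slot
- gate (a point): fixed point: where a bay's centre stands when that bay is at the loading gate, in the middle of the slot, at bay-floor height (16 mm above the worktop), 90 mm from the turning axis. A short black mark on the housing's front edge shows the middle of the gate
- hub_grip (a point): centre of the black bar handle of the carousel, on its turning axis above the cover: bar 48 mm long, 16 mm thick, 34 mm tall (82 to 116 mm above the worktop; this point is at 102 mm). Below it is a white flange of 74 mm diameter, top at 82 mm, with a colour dot on the side of each bay
- hub_bar_end (a point): end of the bar handle, 24 mm from hub_grip along the bar's length; shows which way the bar lies
- carousel (a joint): turning angle of the carousel, rad, counter-clockwise from above positive; 0 = grey bay at the gate. It turns freely either way (several turns) against light friction (about 0.06 N m), has no catches and stays where it is left
- bay_grey (a point): centre of the floor of the grey bay (grey floor disc and outer rim), 16 mm above the worktop, which stays empty. The carousel has five bays 72 degrees apart (counter-clockwise from above: grey, red, yellow, green, blue), centres 90 mm from the axis, each 68 mm long radially and about 100 mm wide at its centre, fenced by walls 12 mm high (top 28 mm above the worktop); they turn under the clear cover
- bay_red (a point): centre of the floor of the red bay (red floor disc and outer rim), 16 mm above the worktop
- bay_yellow (a point): centre of the floor of the yellow bay (yellow floor disc and outer rim), 16 mm above the worktop
- bay_green (a point): centre of the floor of the green bay (green floor disc and outer rim), 16 mm above the worktop
- bay_blue (a point): centre of the floor of the blue bay (blue floor disc and outer rim), 16 mm above the worktop
- red_pot_mid (a point): centre (half-way up) of the sample pot with the red screw lid: upright white pot 45 mm in diameter and 36 mm tall, lid 48 mm in diameter from 22 mm up to the top, about 80 g, bottom-heavy, closed; its z axis points up through the lid. It starts standing on the worktop left of the changer, if present
- yellow_pot_mid (a point): centre (half-way up) of the sample pot with the yellow screw lid: upright white pot 45 mm in diameter and 36 mm tall, lid 48 mm in diameter from 22 mm up to the top, about 80 g, bottom-heavy, closed; its z axis points up through the lid. It starts standing on the worktop left of the changer, if present
- green_pot_mid (a point): centre (half-way up) of the sample pot with the green screw lid: upright white pot 45 mm in diameter and 36 mm tall, lid 48 mm in diameter from 22 mm up to the top, about 80 g, bottom-heavy, closed; its z axis points up through the lid. It starts standing on the worktop left of the changer, if present
- blue_pot_mid (a point): centre (half-way up) of the sample pot with the blue screw lid: upright white pot 45 mm in diameter and 36 mm tall, lid 48 mm in diameter from 22 mm up to the top, about 80 g, bottom-heavy, closed; its z axis points up through the lid. It starts standing on the worktop left of the changer, if present
- dial_grip (a point): centre of the bar grip of the grey speed dial, on its vertical axis: bar 46 mm long, 14 mm thick, 26 mm tall (52 to 78 mm above the worktop; this point is at 67 mm), on the flat top (45 mm high) of a fixed grey control box 110 x 116 mm to the right of the changer
- dial_pointer (a point): the dial pointer's place on the scale, 34 mm from the dial axis; a white line on one end of the bar points at it, and the bar lies along the line from dial_grip to here
- dial_mark (a point): the green mark on the scale, at the same 34 mm from the dial axis; the pointer is to stand at it
- dial (a joint): dial angle, rad, grows clockwise from above, 0 = low end of the scale, stop at 4.71; light friction (about 0.04 N m), stays where it is left. The mark always lies clockwise of the pointer at the start
- flask_mid (a point): centre of a loose glass flask, 76 mm in diameter, 133 mm tall, a bystander behind the pots
- timer_mid (a point): centre of a loose white bench timer, 68 x 68 x 20 mm, a bystander in front of the changer on the right
Things that resemble listed ones, but are neither listed nor needed, are in the scene too. Leave any pink look-alike of the part that bears yellow_pot_mid alone.

How it is judged:
By the outcome, as a careful person would: the job done as asked, in the order asked, and still so for the second after the job is handed in, with the robot touching nothing.
Of red_pot, yellow_pot, green_pot, blue_pot only 3 to 4 are there at a start; the rules pass over those that are not, and their reading is None.
At some moment in a run one of red_pot, yellow_pot, green_pot, blue_pot may be knocked a few centimetres aside while the robot is not near it.
Once in a run the grip may slacken for a moment while it holds something.
It also fails if it takes over 210 s, if anything falls off the work surface, if the arm or the gripper's body presses on something with over 40 N, if the wrist force passes 120 N, or if a joint passes its speed limit or range.

ROBOT

A 6-joint arm with a two-finger parallel gripper is mounted at the origin on a cart in front of the work surface, level with it; the furniture and walls round the work are solid. World frame = base frame: x ahead of the robot, y to its left, z up, the work surface at z = 0. Lengths are in mm, angles in rad, forces in N, time in s.
With the tool pointing down it reaches from about 325 to 900 mm from the base axis. Payload 6.1 kg.
Tool frame: the origin (TCP) lies midway between the tips of the shut fingers; the grasp point (between the pads) lies 19 mm behind it (r.hold_point_z is the distance from the TCP to the grasp point, in mm); z points along the fingers, y is the line along which they close (so a half turn about z gives the same grasp; the last joint's range is limited). The gripper opens to 85 mm and grips with 20 to 120 N. Pads are 22 mm wide; open, the fingers measure 114 mm over their backs; the gripper's body (76 mm by 85 mm) begins 54 mm behind the grasp point. The pads swing forward as they close: fully open they stand 13 mm farther back than shut.
Start: joints at [1.093, 0.22, 1.526, -0, 1.395, -0.126], TCP at [215.366, 586.714, 231.3] pointing down, gripper open.
Joint ranges: [-2.98, 2.98], [-0.91, 2.08], [0.09, 2.57], [-1.24, 4.39], [0.2, 2.65], [-2.68, 2.68]. Speed limits (rad/s): [2.57, 2.57, 3.01, 3.14, 3.14, 3.14].

INTERFACE

Orientations are given as a rotation vector (axis times angle).
In Python, from station import r gives the robot as it stands. The module is installed in compiled form; this text tells all that it offers.
- The arm moves only by the tool send_rows, never from a script. Its argument "commands" is text: rows parted by semicolons, each of 7 numbers parted by spaces: the shift along the tool's x, y, z each as a share of 1 m, from -1 to 1, then the turn, a rotation vector about the tool's x, y, z each as a share of pi/2 rad, from -1 to 1, then the gripper command: -1 is shut, 1 is fully open, values between are in proportion. In form: dx dy dz wx wy wz fingers; .... A call has 1 to 10 rows; each row shifts and turns the commanded pose from where the row before left it, along the tool's axes as they then stand; what a row does not reach is not made up. A row lasts 1/12 s, in which the tool goes at most 41.7 mm and 7.16 degrees, less where a joint would pass 70% of its speed; a pose out of reach is approached as far as the arm can. A call with a number of a shift or a turn outside -1 to 1 is refused whole. A call with a gripper value outside its range is refused whole. The fingers move at their own pace and stop on an object; "grip_force" is the grip in N (left out, the last holds). Time passes only in rows, so rows that do not move let the fingers close. It gives the time, the measured TCP pose, the force, the opening and the grip force at its end, in the units of the state.
- r.observe(): the state, without advancing time (a new reading comes with each control period).
- r.snapshot(name): name is "scene" or "side" or "wrist"; returns a dict with "image" (480x640x3 uint8, blue, green, red), "fx", "fy", "cx", "cy" (pixels), "rvec" (rotation vector, rad) and "tvec" (3), from world to camera coordinates, as OpenCV has them; the wrist camera has in their place "T_tool_cam" (4x4, takes a point from camera to tool coordinates, whose origin is the TCP and whose axes are the flange's). Camera axes: x right, y down, z forward; pixel columns grow to the right and rows downward; lengths in mm; the calibration is good to about 2 mm. A picture is of the moment at which its call begins: read the wrist's pose just before it. There is no depth.
- r.sign_off(): hands the job in; it is judged then, once.
Trained networks look in a picture, given as the dict that the camera call returned (one of the last four; its "shot" number tells which), for a name from the list of things; names that differ only in an ending like _2 or _b are one class to them, and where a whole thing is asked for, a point or a joint stands for the part that bears it (a point fixed in the world has none). Each returns a list of dicts, best first, with "confidence" (0 to 1); they miss things now and then, are a little off and sometimes report something else, mostly with a low value. They report only what shows in the picture. A call takes as long as a camera call. They do not tell look-alikes from the thing itself.
- r.boxes_of(label, picture): "uv" ([column, row] in pixels, amid what is visible of it).
The state is a dict: "time": time; "joint_pos": joint angles; "joint_velocities": joint speeds; "effort": joint torques, N m; "ee_pos": TCP position; "eef_rot": TCP orientation; "wrist_force": force on the tool from outside, world axes, zero at the start; "wrist_torque": the same for the moment, N m; "opening": opening from 0.0 (shut) to 1.0 (fully open); "finger_force": force on a finger pad.
Only numpy, scipy, OpenCV 4.12 (cv2) and the standard library are available. Lean on these libraries where they do the work, as an engineer would, in place of code of your own. Each camera call takes 0.05 s, during which the arm holds its last target. There are 200 camera calls.

## Working session

There is one attempt and no reset: what is moved stays moved. The work goes in short steps, Python scripts to look and compute and a tool call to move; the robot and the scene stay as the last step left them, time stands still between calls to the robot, and variables do not carry over. Pictures are saved under pics/ and viewed, at most 14 in all, crops included, and the job is handed in when it is done.

Besides the shell and the picture viewer there is one more tool, called after "Call:" as name(argument=value, ...) on one line, values as JSON. send_rows: Moves the arm, as the interface text tells. Shift numbers are shares of 1 m and turn numbers shares of pi/2 rad, none past 1 either way. Its arguments: {"type":"object","properties":{"commands":{"type":"string"},"grip_force":{"type":"number"}},"required":["commands"]}

```bash
mkdir -p pics; ls; cat > h.py <<'E'
import numpy as np, cv2
from station import r
from scipy.spatial.transform import Rotation as R
def cam(s, st=None):
    """world->cam R,t"""
    if 'T_tool_cam' in s:
        T=np.array(s['T_tool_cam']); W=np.eye(4); W[:3,:3]=R.from_rotvec(st['eef_rot']).as_matrix(); W[:3,3]=st['ee_pos']
        M=np.linalg.inv(W@T); return M[:3,:3],M[:3,3]
    return R.from_rotvec(np.ravel(s['rvec'])).as_matrix(), np.ravel(s['tvec'])
def ray(s,uv,z,st=None):
    Rm,t=cam(s,st); d=Rm.T@np.array([(uv[0]-s['cx'])/s['fx'],(uv[1]-s['cy'])/s['fy'],1]); c=-Rm.T@t
    return c+d*(z-c[2])/d[2]
def proj(s,p,st=None):
    Rm,t=cam(s,st); q=Rm@np.array(p,float)+t; return [s['fx']*q[0]/q[2]+s['cx'],s['fy']*q[1]/q[2]+s['cy']]
E
python3 - <<'E'
from h import *
st=r.observe(); print(st); print(r.hold_point_z)
for n in ['scene','side','wrist']:
    s=r.snapshot(n); cv2.imwrite(f'pics/{n}0.png',s['image'])
    print(n,s['fx'],s['cx'],s['cy'],s.get('tvec'),s.get('T_tool_cam'))
    for l,z in [('hub_grip',102),('dial_grip',67),('red_pot_mid',18),('yellow_pot_mid',18),('green_pot_mid',18),('blue_pot_mid',18),('flask_mid',66),('timer_mid',10),('bay_grey',16),('dial_mark',48),('dial_pointer',48),('changer',40)]:
        for b in r.boxes_of(l,s)[:3]:
            if b['confidence']>.2: print(l,np.round(b['uv']),round(b['confidence'],2),np.round(ray(s,b['uv'],z,st)))
E
```

```text
pics
{'time': 0.0, 'joint_pos': array([ 1.09293696e+00,  2.21251330e-01,  1.52759407e+00,  1.66364462e-05,
        1.39468755e+00, -1.26097392e-01]), 'joint_velocities': array([-2.10174006e-03, -1.44149587e-05, -1.31166889e-04, -7.07053030e-05,
       -2.89094767e-04,  6.76310457e-05]), 'effort': array([-6.81262645e-04, -4.96899176e+01, -3.89402640e+01, -2.20094248e-04,
        1.09849678e-02, -2.78091312e-05]), 'ee_pos': array([215.06699646, 586.19926849, 230.19264123]), 'eef_rot': array([-5.49602650e-01, -3.09254090e+00,  2.90169317e-03]), 'wrist_force': array([0.21827229, 0.18922486, 0.47640845]), 'wrist_torque': array([0.00250148, 0.01629255, 0.01180768]), 'finger_force': 0.0, 'opening': 1.003197055750826}
18.700000000000003
scene 468.9822172493538 320.41849584099253 238.80578204373592 [-229.23047069  390.45937839  773.89287799] None
hub_grip [346. 271.] 0.75 [462. -56. 102.]
dial_grip [468. 343.] 0.87 [ 444. -328.   67.]
red_pot_mid [246. 239.] 0.62 [504. 250.  18.]
yellow_pot_mid [206. 232.] 0.73 [475. 357.  18.]
yellow_pot_mid [168. 225.] 0.58 [445. 457.  18.]
green_pot_mid [2
[... 1014 characters left out ...]

timer_mid [339. 280.] 0.49 [560. -65.  10.]
bay_grey [338. 280.] 0.83 [557. -71.  16.]
bay_grey [256. 216.] 0.69 [380. 318.  16.]
dial_mark [314. 334.] 0.38 [ 454. -315.   48.]
dial_pointer [315. 337.] 0.89 [ 456. -324.   48.]
changer [343. 265.] 0.81 [572. -44.  40.]
wrist 335.07741936967614 321.8068281280801 238.89853636509838 None [[-4.45881166e-04 -9.56497497e-01 -2.91740191e-01  7.46998789e+01]
 [ 9.99999873e-01 -4.95081901e-04  9.48223483e-05 -6.05008974e-01]
 [-2.35132627e-04 -2.91740112e-01  9.56497596e-01 -1.43086967e+02]
 [ 0.00000000e+00  0.00000000e+00  0.00000000e+00  1.00000000e+00]]
red_pot_mid [152. 475.] 0.69 [491. 228.  18.]
yellow_pot_mid [295. 393.] 0.82 [430. 469.  18.]
```

View pics/scene0.png

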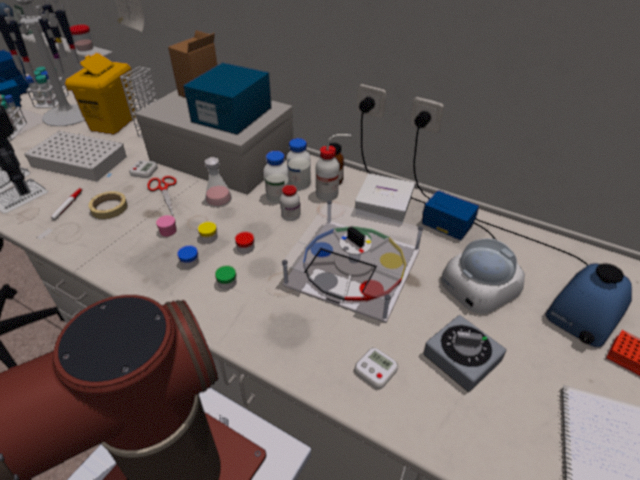

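View pics/side0.png

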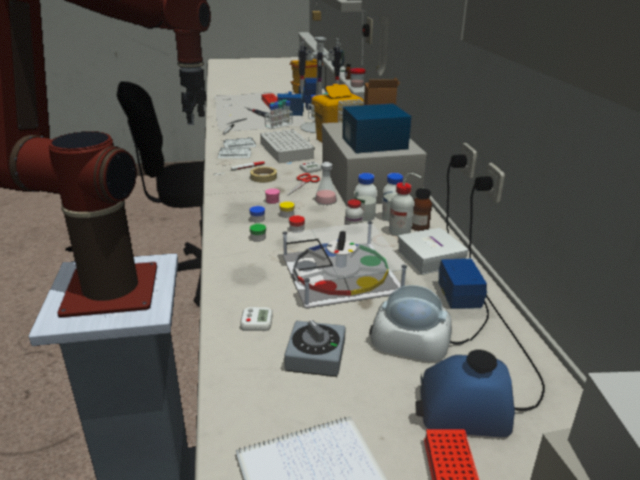

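View pics/wrist0.png

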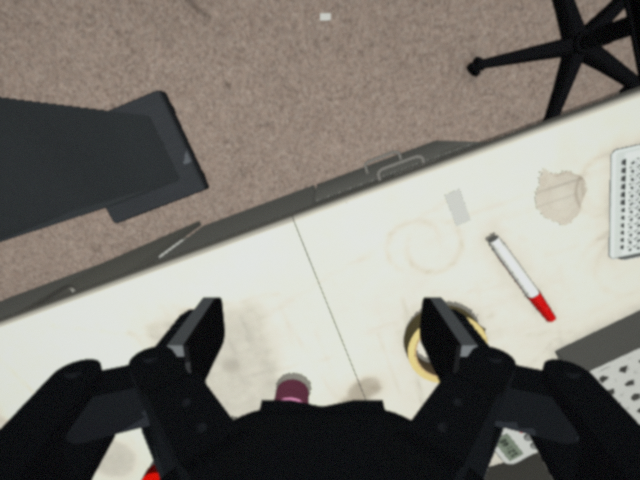

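The scene shows four pots: red (245,240), yellow (207,230), green (226,275) and blue (188,256). The pink look-alike is at (167,226). The taller red- and blue-capped bottles behind, around (290–330,150–200), are not pots. The flask is at (217,185), the changer handle at (354,238), the dial at (468,340) and the timer at (376,368). Next I move above the pots for a closer look.

Call:
send_rows(commands="-0.032 -0.021 -0.004 0 0 0 1;-0.032 -0.021 -0.004 0 0 0 1;-0.032 -0.021 -0.004 0 0 0 1;-0.032 -0.021 -0.004 0 0 0 1;-0.032 -0.021 -0.004 0 0 0 1;-0.032 -0.021 -0.004 0 0 0 1;-0.032 -0.021 -0.004 0 0 0 1;-0.032 -0.021 -0.004 0 0 0 1;-0.032 -0.021 -0.004 0 0 0 1;-0.032 -0.021 -0.004 0 0 0 1")

```text
time: 2.78
ee_pos: [444.2, 277.7, 271.8]
eef_rot: [0.55, 3.093, 0.001]
wrist_force: [0.4, 1.2, -0.3]
opening: 0.999
finger_force: 0.0
```

Call:
send_rows(commands="0 0 0 0 0 -0.074 1;0 0 0 0 0 -0.074 1;0 0 0 0 0 -0.074 1;0 0 0 0 0 0 1;0 0 0 0 0 0 1")

```text
time: 3.2
ee_pos: [443.4, 279.2, 271.4]
eef_rot: [0.011, 3.141, 0.0]
wrist_force: [-1.0, -0.7, -0.7]
opening: 1.0
finger_force: 0.0
```

```bash
cat >> h.py <<'E'
def yaw(st):
    m=R.from_rotvec(st['eef_rot']).as_matrix(); return np.arctan2(m[1,0],m[0,0])
def plan(p=None,yw=None):
    "totals in tool axes (m shares; turn in shares of 90deg) from the measured pose"
    st=r.observe(); m=R.from_rotvec(st['eef_rot']).as_matrix()
    print('t',round(st['time'],2),'at',np.round(st['ee_pos'],1),'yawdeg',round(np.degrees(yaw(st)),1),'tilt',np.round(np.degrees(m[2,:2]),2),'open',round(st['opening'],3),'F',np.round(st['wrist_force'],1),'j6',round(st['joint_pos'][5],2),'ff',round(st['finger_force'],1))
    if p is not None: print('  to',np.round(p,1),'shift(m)',np.round(m.T@(np.array(p)-st['ee_pos'])/1000,4))
    if yw is not None: 
        d=-(yw-np.degrees(yaw(st))); d=(d+180)%360-180; print('  turn share',round(d/90,4))
def dets(s,st,items,mn=.3):
    for l,z in items:
        for b in r.boxes_of(l,s)[:3]:
            if b['confidence']>mn: print(l,np.round(b['uv']),round(b['confidence'],2),np.round(ray(s,b['uv'],z,st)))
E
python3 - <<'E'
from h import *
st=r.observe(); plan(); s=r.snapshot('wrist'); cv2.imwrite('pics/w1.png',s['image'])
dets(s,st,[(c+'_pot_mid',25) for c in 'red yellow green blue'.split()])
E
```

```text
t 3.2 at [443.4 279.2 271.4] yawdeg 179.6 tilt [-0.  0.] open 1.0 F [-1.  -0.7 -0.7] j6 -1.15 ff 0.0
red_pot_mid [294. 240.] 0.93 [488. 245.  25.]
red_pot_mid [370. 146.] 0.49 [379. 333.  25.]
red_pot_mid [ 54. 272.] 0.34 [528. -57.  25.]
yellow_pot_mid [384. 229.] 0.86 [475. 354.  25.]
yellow_pot_mid [474. 201.] 0.57 [442. 458.  25.]
green_pot_mid [257. 142.] 0.7 [374. 206.  25.]
blue_pot_mid [370. 148.] 0.66 [381. 333.  25.]
```

View pics/w1.png

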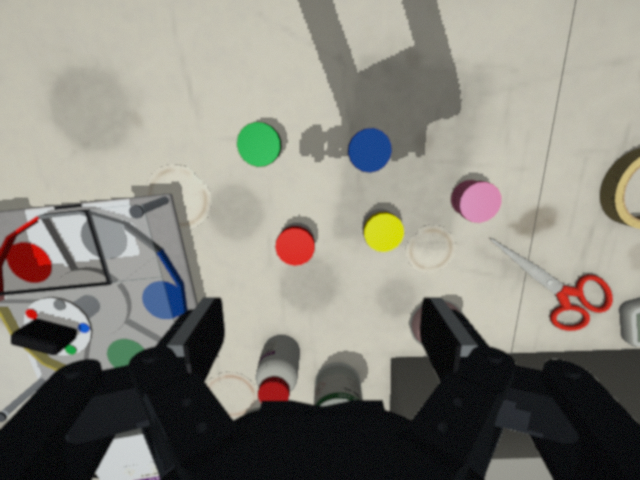

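The wrist view shows green (258,144), blue (370,150), red (295,245) and yellow (384,231). Pink is separate at (480,201). All four pots are present. Next I look at the changer.

Call:
send_rows(commands="-0.005 -0.039 0 0 0 0 1;-0.005 -0.039 0 0 0 0 1;-0.005 -0.039 0 0 0 0 1;-0.005 -0.039 0 0 0 0 1;-0.005 -0.039 0 0 0 0 1;-0.005 -0.039 0 0 0 0 1;-0.005 -0.039 0 0 0 0 1;-0.005 -0.039 0 0 0 0 1;-0.005 -0.039 0 0 0 0 1;0 0 0 0 0 0 1")

```text
time: 4.28
ee_pos: [487.6, -77.9, 271.4]
eef_rot: [0.015, 3.141, -0.005]
wrist_force: [-0.1, -1.0, 0.3]
opening: 1.0
finger_force: 0.0
```

```bash
python3 - <<'E'
from h import *
st=r.observe(); plan(); s=r.snapshot('wrist'); cv2.imwrite('pics/w2.png',s['image'])
np.save('w2.npy',dict(s=s,st=st),allow_pickle=True)
dets(s,st,[('hub_grip',102),('dial_grip',67),('bay_grey',16),('bay_red',16),('bay_yellow',16),('bay_green',16),('bay_blue',16),('changer',70),('timer_mid',10),('hub_bar_end',116)])
E
```

```text
t 4.28 at [487.6 -77.9 271.4] yawdeg 179.4 tilt [-0.02 -0.18] open 1.0 F [-0.1 -1.   0.3] j6 -1.88 ff 0.0
hub_grip [372. 222.] 0.93 [492. -31. 102.]
dial_grip [ 90. 180.] 0.74 [ 453. -317.   67.]
dial_grip [374. 223.] 0.35 [501. -23.  67.]
bay_grey [370. 223.] 0.66 [514. -21.  16.]
bay_red [372. 221.] 0.74 [512. -19.  16.]
bay_yellow [374. 224.] 0.77 [516. -15.  16.]
bay_green [369. 223.] 0.76 [514. -22.  16.]
bay_blue [373. 227.] 0.64 [519. -17.  16.]
changer [373. 228.] 0.67 [506. -25.  70.]
timer_mid [216.  66.] 0.94 [ 338. -194.   10.]
hub_bar_end [372. 224.] 0.83 [490. -33. 116.]
```

View pics/w2.png

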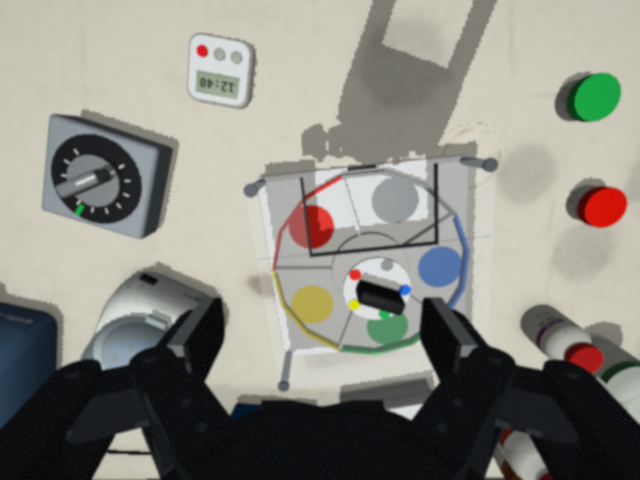

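```bash
cat >> h.py <<'E'
from scipy.optimize import least_squares
HUE=dict(red=(172,8),yellow=(20,35),green=(45,85),blue=(98,125))
def blobs(img,c,smin=90,amin=150):
    h=cv2.cvtColor(img,cv2.COLOR_BGR2HSV); a,b=HUE[c]; H=h[...,0]
    m=((H>=a)&(H<=b)) if a<b else ((H>=a)|(H<=b))
    m=(m&(h[...,1]>smin)&(h[...,2]>50)).astype(np.uint8)
    m=cv2.morphologyEx(m,cv2.MORPH_OPEN,np.ones((9,9)))
    n,_,S,C=cv2.connectedComponentsWithStats(m)
    return [(C[i],S[i,4]) for i in range(1,n) if S[i,4]>amin]
ORD=['grey','red','yellow','green','blue']
E
python3 - <<'E'
from h import *
d=np.load('w2.npy',allow_pickle=True).item(); s,st=d['s'],d['st']
for c in HUE: print(c,[(np.round(u,1),a,np.round(ray(s,u,16,st),1)) for u,a in blobs(s['image'],c,60)])
guess=dict(grey=(395,201),red=(311,227),yellow=(312,303),green=(388,327),blue=(440,266))
P=np.array([ray(s,guess[c],16,st)[:2] for c in ORD])
f=lambda q:np.concatenate([P[k]-q[:2]-90*np.array([np.cos(q[2]+k*2*np.pi/5),np.sin(q[2]+k*2*np.pi/5)]) for k in range(5)])
q=least_squares(f,[540,-30,2.8]); print('fit',q.x[:2],np.degrees(q.x[2]),np.round(q.fun,1))
for n,u,z in [('slotBL',(310,256),74),('slotBR',(437,243),74),('slotFL',(302,178),74),('slotFR',(437,165),74),('mark',(361,167),70),('markz0',(361,167),30),('post1',(251,190),90),('post2',(485,165),90),('bar e1',(358,285),116),('bar e2',(404,298),116)]: print(n,np.round(ray(s,u,z,st),1))
im=s['image'][140:400,230:510]; cv2.imwrite('pics/w2c.png',cv2.resize(im,None,fx=2.5,fy=2.2,interpolation=cv2.INTER_CUBIC))
E
```

```text
red [(array([602. , 206.4]), np.int32(1701), array([496.6, 258.2,  16. ])), (array([310.9, 226. ]), np.int32(1560), array([517.7, -92.8,  16. ])), (array([585.5, 356.4]), np.int32(851), array([708.4, 284.8,  16. ]))]
yellow [(array([310.6, 305. ]), np.int32(1366), array([625.7, -95.4,  16. ]))]
green [(array([593.9,  97.2]), np.int32(2042), array([374.5, 220.8,  16. ])), (array([388.2, 330. ]), np.int32(1078), array([664.4,   8.9,  16. ]))]
blue [(array([441.7, 266.5]), np.int32(1506), array([572.5,  72.7,  16. ])), (array([ 15.5, 366.6]), np.int32(3005), array([ 718.9, -514.1,   16. ]))]
fit [572.18048527 -19.71131253] 161.57433850556345 [ 0.8  0.   0.2 -0.7 -1.8 -0.6  1.7  1.  -1.   0.2]
slotBL [535.9 -92.2  74. ]
slotBR [522.4  43.4  74. ]
slotFL [452.4 -98.6  74. ]
slotFR [440.9  36.   74. ]
mark [442.5 -39.   70. ]
markz0 [445.9 -34.6  30. ]
post1 [ 461.6 -147.3   90. ]
post2 [440.   76.1  90. ]
bar e1 [551.  -44.3 116. ]
bar e2 [565.4   1.2 116. ]
```

View pics/w2c.png

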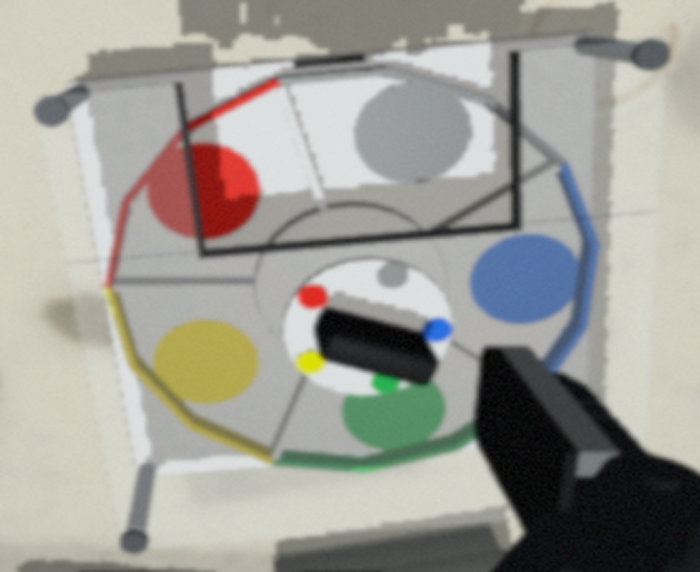

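```bash
python3 - <<'E'
from h import *
d=np.load('w2.npy',allow_pickle=True).item(); s,st=d['s'],d['st']
g=cv2.cvtColor(s['image'],cv2.COLOR_BGR2GRAY)[275:312,345:412]
m=(g<45).astype(np.uint8); n,_,S,C=cv2.connectedComponentsWithStats(m); i=1+np.argmax(S[1:,4]); u=C[i]+[345,275]
print('bar',u,S[i],np.round(ray(s,u,102,st),1),np.round(ray(s,u,97,st),1))
print('flange',ray(s,(377.2,288.6),82,st)); print('proj',proj(s,(572.5,-20,82),st),proj(s,(572.5,-20,116),st))
plan((572.5,-20,200),71.6)
E
```

```text
bar [379.63735071 296.77741585] [ 12   6  47  31 921] [570.9 -20.2 102. ] [573.5 -19.3  97. ]
flange [571.22572337 -19.64382118  82.        ]
proj [np.float64(376.82746008729606), np.float64(289.67279536549836)] [np.float64(382.1080270830031), np.float64(304.6824234110195)]
t 4.83 at [487.4 -71.  271.4] yawdeg 179.9 tilt [-0.01 -0.  ] open 1.003 F [-0.  -0.1 -0.7] j6 -1.87 ff 0.0
  to [572.5 -20.  200. ] shift(m) [-0.085   0.0511  0.0714]
  turn share 1.2034
```

Call:
send_rows(commands="-0.021 0.013 0.01 0 0 0 1;-0.021 0.013 0.01 0 0 0 1;-0.021 0.013 0.01 0 0 0 1;-0.022 0.012 0.01 0 0 0 1;0 0 0 0 0 0.075 1;0 0 0 0 0 0.075 1;0 0 0 0 0 0.075 1;0 0 0 0 0 0.075 1;0 0 0 0 0 0.075 1;0 0 0 0 0 0.075 1")

```text
time: 5.67
ee_pos: [572.5, -20.6, 231.2]
eef_rot: [-1.099, -2.943, 0.0]
wrist_force: [0.8, 1.3, 0.4]
opening: 1.003
finger_force: 0.0
```

Call:
send_rows(commands="0 0 0 0 0 0.075 1;0 0 0 0 0 0.075 1;0 0 0 0 0 0.075 1;0 0 0 0 0 0.075 1;0 0 0 0 0 0.075 1;0 0 0 0 0 0.075 1;0 0 0 0 0 0.075 1;0 0 0 0 0 0.075 1;0 0 0 0 0 0.075 1;0 0 0 0 0 0.078 1")

```text
time: 6.5
ee_pos: [572.5, -20.7, 231.3]
eef_rot: [-2.554, -1.83, 0.0]
wrist_force: [-0.5, 0.5, -0.1]
opening: 0.996
finger_force: 0.0
```

Call:
send_rows(commands="0 0 0 0 0 0 0.3;0 0 0 0 0 0 0.3;0 0 0 0 0 0 0.3;0 0 0 0 0 0 0.3")

```text
time: 6.83
ee_pos: [572.5, -21.0, 231.3]
eef_rot: [-2.546, -1.84, 0.0]
wrist_force: [0.1, 0.8, -0.3]
opening: 0.65
finger_force: 0.0
```

```bash
python3 - <<'E'
from h import *
st=r.observe(); plan((572.5,-20,130),71.6); s=r.snapshot('wrist'); cv2.imwrite('pics/w3.png',s['image'])
for z in (82,116): print(proj(s,(572.5,-20,z),st))
E
```

```text
t 6.83 at [572.5 -21.  231.3] yawdeg 71.7 tilt [ 0. -0.] open 0.65 F [ 0.1  0.8 -0.3] j6 0.15 ff 0.0
  to [572.5 -20.  130. ] shift(m) [ 0.0009 -0.0003  0.1013]
  turn share 0.0012
[np.float64(321.89948710121826), np.float64(221.66268658272816)]
[np.float64(321.9434836102286), np.float64(231.91718634990102)]
```

View pics/w3.png

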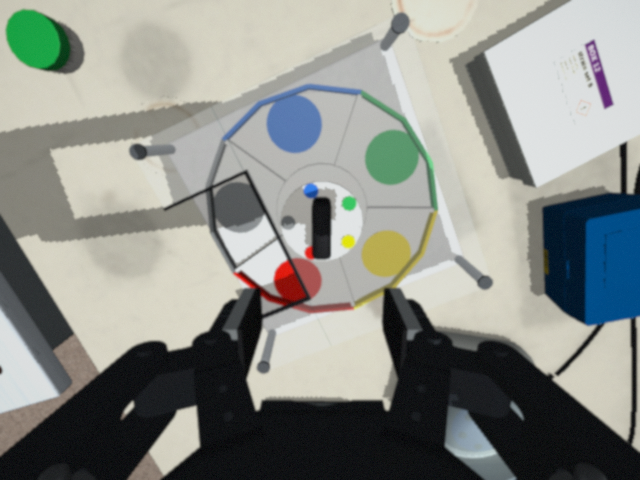

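```bash
cat >> h.py <<'E'
def carousel(s,st,C=(572.5,-20),fitc=False):
    P=[];K=[]
    for k,c in enumerate(ORD):
        if k==0: continue
        for u,a in blobs(s['image'],c,45,300):
            p=ray(s,u,16,st)
            if abs(np.hypot(*(p[:2]-C))-90)<12: P.append(p[:2]);K.append(k)
    P=np.array(P);K=np.array(K)
    f=lambda q:(P-q[:2]-90*np.c_[np.cos(q[2]+K*2*np.pi/5),np.sin(q[2]+K*2*np.pi/5)]).ravel()
    A=np.arctan2(P[:,1]-C[1],P[:,0]-C[0])-K*2*np.pi/5
    a0=np.angle(np.exp(1j*A).mean())
    if fitc:
        q=least_squares(f,[*C,a0]); print('center fit',np.round(q.x[:2],1),'res',np.round(q.fun,1)); a0=q.x[2]
    print('grey at deg',round(np.degrees(a0)%360,1),'colours',[ORD[k] for k in K],'each',np.round(np.degrees(np.angle(np.exp(1j*(A-a0)))),1))
    return np.degrees(a0)%360
E
python3 - <<'E'
from h import *
s=r.snapshot('wrist'); st=r.observe(); carousel(s,st,fitc=True)
for z in (74,):
  for u in [(245,172),(309,298),(165,208)]: print(np.round(ray(s,u,z,st),1))
im=s['image'][160:330,160:330]; cv2.imwrite('pics/w3c.png',cv2.resize(im,None,fx=3.5,fy=3.5,interpolation=cv2.INTER_CUBIC))
E
```

```text
center fit [572.4 -20. ] res [-1.8 -0.3  1.5 -2.3  1.   0.8 -0.8  1.8]
grey at deg 161.4 colours ['red', 'yellow', 'green', 'blue'] each [-0.8 -0.1  0.3  0.6]
[521.7  42.3  74. ]
[535.2 -91.7  74. ]
[440.3  35.3  74. ]
```

View pics/w3c.png

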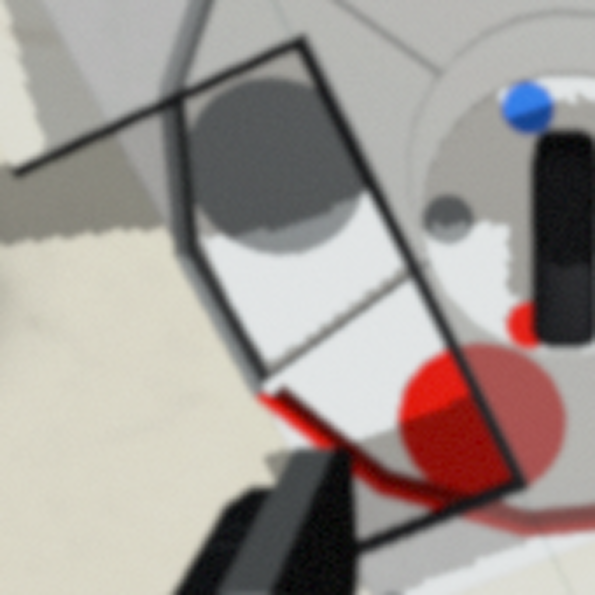

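Call:
send_rows(commands="0.001 0 0.035 0 0 0 0.3;0 0 0.035 0 0 0 0.3;0 0 0.035 0 0 0 0.3;0 0 0.02 0 0 0 0.3;0 0 0.018 0 0 0 0.3;0 0 0 0 0 0 0.3;0 0 0 0 0 0 0.3;0 0 0 0 0 0 -1;0 0 0 0 0 0 -1;0 0 0 0 0 0 -1", grip_force=25)

```text
time: 7.77
ee_pos: [574.1, -20.4, 90.2]
eef_rot: [2.547, 1.836, 0.003]
wrist_force: [-0.3, -0.1, 1.2]
opening: 0.231
finger_force: 0.5
```

Call:
send_rows(commands="0 0 0 0 0 0 -1;0 0 0 0 0 0 -1;0 0 0 0 0 0 -1;0 0 0 0 0 0 -1;0 0 0 0 0 0 -1;0 0 0 0 0 0 -1")

```text
time: 8.27
ee_pos: [572.3, -19.7, 90.1]
eef_rot: [-2.548, -1.837, 0.001]
wrist_force: [-7.4, 1.8, 8.9]
opening: 0.181
finger_force: 27.4
```

```bash
python3 -c "
from h import *
plan((572.4,-20,88),71.4)"
```

```text
t 8.27 at [572.3 -19.7  90.1] yawdeg 71.6 tilt [ 0.   -0.06] open 0.181 F [-7.4  1.8  8.9] j6 0.15 ff 27.4
  to [572.4 -20.   88. ] shift(m) [-0.0002  0.0002  0.0021]
  turn share 0.002
```

Call:
send_rows(commands="0 0 0 0 0 0.03 -1;0 0 0 0 0 0.06 -1;0 0 0 0 0 0.07 -1;0 0 0 0 0 0.07 -1;0 0 0 0 0 0.07 -1;0 0 0 0 0 0.07 -1;0 0 0 0 0 0.07 -1;0 0 0 0 0 0.06 -1;0 0 0 0 0 0.03 -1;0 0 0 0 0 0 -1")

```text
time: 9.1
ee_pos: [572.4, -19.8, 90.1]
eef_rot: [-3.074, -0.645, 0.001]
wrist_force: [-6.9, 2.7, 7.9]
opening: 0.182
finger_force: 27.4
```

Call:
send_rows(commands="0 0 0 0 0 0 -1;0 0 0 0 0 0 -1;0 0 0 0 0 0 0.3;0 0 0 0 0 0 0.3;0 0 0 0 0 0 0.3;0 0 -0.01 0 0 0 0.3;0 0 -0.03 0 0 0 0.3;0 0 -0.04 0 0 0 0.3;0 0 -0.04 0 0 0 0.3;0 0 -0.02 0 0 0 0.3")

```text
time: 9.93
ee_pos: [575.0, -20.5, 234.9]
eef_rot: [3.071, 0.649, 0.011]
wrist_force: [1.3, -0.2, 0.6]
opening: 0.651
finger_force: 0.0
```

Call:
send_rows(commands="0 0 0 0 0 0 0.3;0 0 0 0 0 0 0.3")

```text
time: 10.1
ee_pos: [574.1, -20.4, 231.1]
eef_rot: [3.072, 0.649, 0.007]
wrist_force: [-0.2, 0.3, -2.1]
opening: 0.645
finger_force: 0.0
```

```bash
python3 - <<'E'
from h import *
plan((572.4,-20,230),185.7); st=r.observe(); s=r.snapshot('wrist'); a=carousel(s,st,fitc=True); print('red at',a+72)
cv2.imwrite('pics/w4.png',s['image'])
E
```

```text
t 10.1 at [574.1 -20.4 231.1] yawdeg 23.9 tilt [0.23 0.16] open 0.645 F [-0.2  0.3 -2.1] j6 0.98 ff 0.0
  to [572.4 -20.  230. ] shift(m) [-0.0014 -0.0011  0.0011]
  turn share -1.7983
center fit [571.5 -20.8] res [-4.   0.5 -0.1 -1.9  2.  -0.3  2.1  1.7]
grey at deg 113.9 colours ['red', 'yellow', 'green', 'blue'] each [-0.1 -0.3 -0.3 -0. ]
red at 185.9392564366382
```

View pics/w4.png

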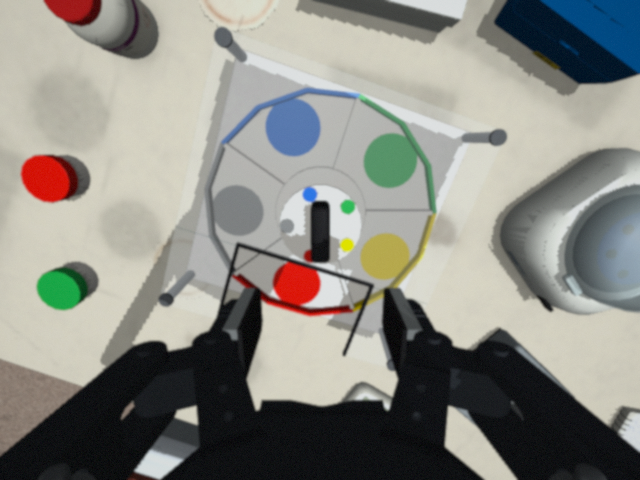

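Red is centred in the slot at (297,283). Next I fetch the red pot at about (488,245).

Call:
send_rows(commands="0 0 0 0 0 -0.078 0.3;0 0 0 0 0 -0.078 0.3;0 0 0 0 0 -0.078 0.3;0 0 0 0 0 -0.078 0.3;0 0 0 0 0 -0.078 0.3;0 0 0 0 0 -0.078 0.3;0 0 0 0 0 -0.078 0.3;0 0 0 0 0 -0.078 0.3;0 0 0 0 0 -0.078 0.3;0 0 0 0 0 -0.078 0.3")

```text
time: 10.98
ee_pos: [571.5, -20.0, 225.9]
eef_rot: [-2.132, -2.302, 0.004]
wrist_force: [-0.7, 0.5, -0.5]
opening: 0.65
finger_force: 0.0
```

Call:
send_rows(commands="0 0 0 0 0 -0.078 0.3;0 0 0 0 0 -0.078 0.3;0 0 0 0 0 -0.078 0.3;0 0 0 0 0 -0.078 0.3;0 0 0 0 0 -0.078 0.3;0 0 0 0 0 -0.078 0.3;0 0 0 0 0 -0.078 0.3;0 0 0 0 0 -0.078 0.3;0 0 0 0 0 -0.078 0.3;0 0 0 0 0 -0.078 0.3")

```text
time: 11.82
ee_pos: [571.5, -19.9, 225.9]
eef_rot: [-0.42, -3.109, -0.0]
wrist_force: [-0.1, -0.1, -0.5]
opening: 0.651
finger_force: 0.0
```

Call:
send_rows(commands="0 0 0 0 0 -0.078 1;0 0 0 0 0 -0.078 1;0 0 0 0 0 -0.078 1;0 0 0 0 0 0 1")

```text
time: 12.15
ee_pos: [571.6, -20.0, 226.1]
eef_rot: [0.152, -3.134, -0.001]
wrist_force: [-0.8, 0.6, -0.8]
opening: 1.002
finger_force: 0.0
```

Call:
send_rows(commands="0.007 0.034 0.01 0 0 0 1;0.007 0.034 0.01 0 0 0 1;0.007 0.034 0.01 0 0 0 1;0.007 0.034 0.01 0 0 0 1;0.007 0.034 0.01 0 0 0 1;0.007 0.034 0.01 0 0 0 1;0.007 0.034 0.01 0 0 0 1;0.007 0.034 0.01 0 0 0 1;0 0 0 0 0 0 1;0 0 0 0 0 0 1")

```text
time: 12.98
ee_pos: [489.7, 246.6, 146.2]
eef_rot: [0.146, -3.134, 0.002]
wrist_force: [0.2, -0.8, 0.2]
opening: 1.001
finger_force: 0.0
```

```bash
cat >> h.py <<'E'
def pots(s,st):
    "lid-top centres of pots on the bench (blob at z=33)"
    for c in HUE:
        for u,a in blobs(s['image'],c,110,300):
            print(c,np.round(u),a,np.round(ray(s,u,33,st)[:2],1))
E
python3 - <<'E'
from h import *
plan(None,185.7); st=r.observe(); s=r.snapshot('wrist'); pots(s,st); cv2.imwrite('pics/w5.png',s['image'])
E
```

```text
t 12.98 at [489.7 246.6 146.2] yawdeg -174.7 tilt [ 0.23 -0.06] open 1.001 F [ 0.2 -0.8  0.2] j6 -1.34 ff 0.0
  turn share -0.0041
red [321. 239.] 2751 [492.9 246. ]
yellow [455. 231.] 3005 [475.9 350.6]
green [285.  74.] 3965 [375.2 209.8]
blue [455. 102.] 3983 [382.7 331. ]
blue [ 92. 352.] 1248 [616.7  52. ]
```

Call:
send_rows(commands="-0.002 -0.001 0.03 0 0 0 1;0 0 0.035 0 0 0 1;0 0 0.035 0 0 0 1;0 0 0.025 0 0 0 1;0 0 0.015 0 0 0 1;0 0 0 0 0 0 1;0 0 0 0 0 0 1;0 0 0 0 0 0 -1;0 0 0 0 0 0 -1;0 0 0 0 0 0 -1", grip_force=40)

```text
time: 13.87
ee_pos: [495.5, 244.9, 10.2]
eef_rot: [-0.144, 3.135, 0.001]
wrist_force: [-0.1, -0.4, -0.6]
opening: 0.609
finger_force: 0.0
```

Call:
send_rows(commands="0 0 0 0 0 0 -1;0 0 0 0 0 0 -1;0 0 0 0 0 0 -1;0 0 0 0 0 0 -1")

```text
time: 14.2
ee_pos: [495.4, 245.1, 10.4]
eef_rot: [-0.146, 3.135, 0.001]
wrist_force: [-1.6, -1.3, 6.2]
opening: 0.541
finger_force: 40.5
```

```bash
python3 -c "
from h import *
plan((482.8,-28.9,150),185.7)"
```

```text
t 14.2 at [495.4 245.1  10.4] yawdeg -174.7 tilt [-0.18  0.02] open 0.541 F [-1.6 -1.3  6.2] j6 -1.35 ff 40.5
  to [482.8 -28.9 150. ] shift(m) [ 0.0375 -0.2716 -0.1398]
  turn share -0.0043
```

Call:
send_rows(commands="0 0 -0.02 0 0 0 -1;0 0 -0.035 0 0 0 -1;0 0 -0.035 0 0 0 -1;0 0 -0.035 0 0 0 -1;0 0 -0.015 0 0 0 -1;0 0 0 0 0 0 -1")

```text
time: 14.7
ee_pos: [497.3, 246.0, 154.5]
eef_rot: [-0.145, 3.128, 0.004]
wrist_force: [0.1, 0.2, -1.8]
opening: 0.539
finger_force: 41.6
```

Call:
send_rows(commands="0.003 -0.02 0 0 0 0 -1;0.004 -0.034 0 0 0 0 -1;0.004 -0.034 0 0 0 0 -1;0.005 -0.034 0 0 0 0 -1;0.004 -0.034 0 0 0 0 -1;0.004 -0.034 0 0 0 0 -1;0.004 -0.034 0 0 0 0 -1;0.004 -0.034 0 0 0 0 -1;0.003 -0.014 0 0 0 0 -1;0 0 0 0 0 0 -1")

```text
time: 15.53
ee_pos: [483.2, -32.2, 147.1]
eef_rot: [0.14, -3.137, 0.001]
wrist_force: [0.3, 0.8, -0.9]
opening: 0.549
finger_force: 31.2
```

Call:
send_rows(commands="0 0 0 0 0 0 -1;0 0 0 0 0 0 -1")

```text
time: 15.7
ee_pos: [483.7, -28.6, 147.5]
eef_rot: [0.146, -3.137, -0.001]
wrist_force: [-0.3, 0.5, -2.1]
opening: 0.542
finger_force: 41.1
```

```bash
python3 - <<'E'
from h import *
plan((485.8,-28.9,28),185.7); st=r.observe(); s=r.snapshot('wrist'); carousel(s,st); cv2.imwrite('pics/w6.png',s['image'])
for u,a in blobs(s['image'],'red',110,300): print(u,a,ray(s,u,st['ee_pos'][2]+23,st))
E
```

```text
t 15.7 at [483.7 -28.6 147.5] yawdeg -174.7 tilt [0.06 0.05] open 0.542 F [-0.3  0.5 -2.1] j6 -1.89 ff 41.1
  to [485.8 -28.9  28. ] shift(m) [-0.0022 -0.0006  0.1195]
  turn share -0.0043
grey at deg 111.1 colours ['red', 'yellow', 'green', 'blue'] each [ 2.8 -6.8  0.3  3.6]
[321.19374597 223.30593166] 3102 [439.72105942 -33.28698564 170.49941661]
[321.83486494 320.72254711] 10773 [480.17099194 -29.30455224 170.49941661]
```

View pics/w6.png

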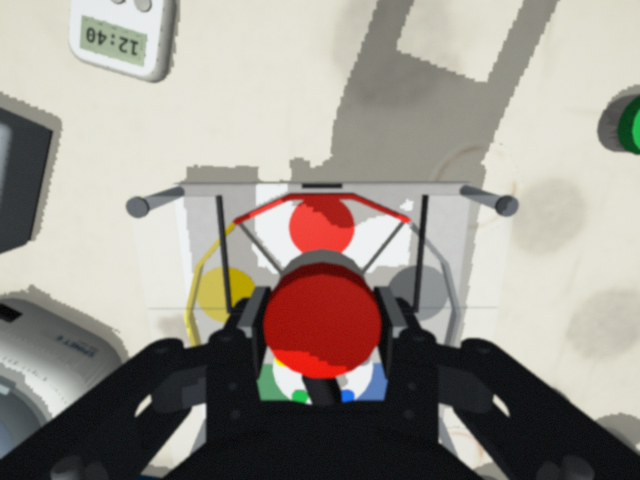

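The red pot is held at (322,320), in line with the red disc (321,223) and the gate mark (321,185). Lowering it now.

Call:
send_rows(commands="-0.002 -0.001 0.02 0 0 0 -1;0 0 0.03 0 0 0 -1;0 0 0.03 0 0 0 -1;0 0 0.02 0 0 0 -1;0 0 0.015 0 0 0 -1;0 0 0.005 0 0 0 -1;0 0 0 0 0 0 -1;0 0 0 0 0 0 -1;0 0 0 0 0 0 -1")

```text
time: 16.5
ee_pos: [487.0, -29.5, 28.8]
eef_rot: [-0.148, 3.137, -0.0]
wrist_force: [-0.1, -0.6, -1.4]
opening: 0.543
finger_force: 41.3
```

```bash
python3 -c "
from h import *
plan((485.8,-28.9,27),185.7)"
```

```text
t 16.5 at [487.  -29.5  28.8] yawdeg -174.6 tilt [-0.06 -0.01] open 0.543 F [-0.1 -0.6 -1.4] j6 -1.89 ff 41.3
  to [485.8 -28.9  27. ] shift(m) [0.0011 0.0007 0.0018]
  turn share -0.0035
```

Call:
send_rows(commands="0 0 0.002 0 0 0 -1;0 0 0 0 0 0 -1;0 0 0 0 0 0 0.45;0 0 0 0 0 0 0.45;0 0 0 0 0 0 0.45;0 0 0 0 0 0 0.45;0 0 -0.015 0 0 0 0.45;0 0 -0.035 0 0 0 0.45;0 0 -0.04 0 0 0 0.45;0 0 -0.04 0 0 0 0.45")

```text
time: 17.33
ee_pos: [485.3, -30.0, 157.1]
eef_rot: [0.145, -3.136, -0.001]
wrist_force: [0.9, 0.3, 0.2]
opening: 0.722
finger_force: 0.0
```

Call:
send_rows(commands="0 0 -0.04 0 0 0 0.45;-0.021 0 -0.025 0 0 0 0.45;-0.025 0 0 0 0 0 0.45;-0.025 0 0 0 0 0 0.45;-0.015 0.001 0 0 0 0 0.45;0 0 0 0 0 -0.07 0.4;0 0 0 0 0 -0.07 0.4;0 0 0 0 0 -0.065 0.4;0 0 0 0 0 0 0.4;0 0 0 0 0 0 0.4")

```text
time: 18.17
ee_pos: [571.8, -21.3, 221.2]
eef_rot: [0.642, -3.075, -0.0]
wrist_force: [0.3, -0.2, 0.5]
opening: 0.702
finger_force: 0.0
```

```bash
python3 - <<'E'
from h import *
st=r.observe(); s=r.snapshot('wrist'); a=carousel(s,st); plan((572.4,-20,88),203.9); cv2.imwrite('pics/w7.png',s['image'])
E
```

```text
grey at deg 114.1 colours ['red', 'yellow', 'green', 'blue'] each [ 0.2  0.4 -0.6 -0.1]
t 18.22 at [571.8 -21.3 221.3] yawdeg -156.4 tilt [0. 0.] open 0.702 F [ 0.1 -0.2  0.7] j6 -2.16 ff 0.0
  to [572.4 -20.   88. ] shift(m) [-0.001   0.001   0.1333]
  turn share -0.0036
```

View pics/w7.png

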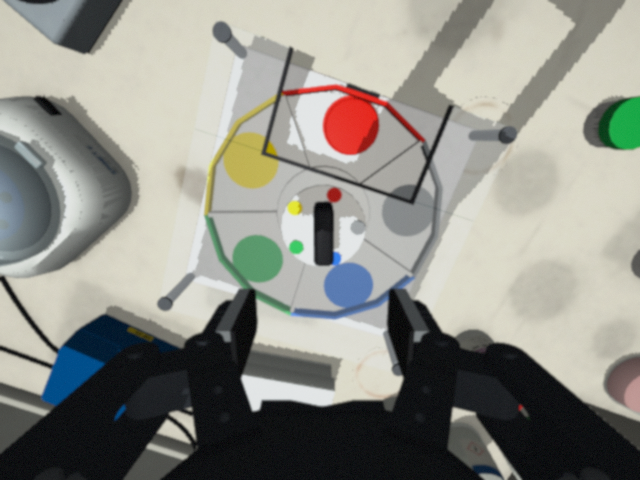

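The red pot stands upright on its disc at (351,124). Now I turn 72° clockwise to bring yellow to the gate.

Call:
send_rows(commands="-0.001 0.001 0.03 0 0 0 0.3;0 0 0.035 0 0 0 0.3;0 0 0.035 0 0 0 0.3;0 0 0.02 0 0 0 0.3;0 0 0.013 0 0 0 0.3;0 0 0 0 0 0 0.3;0 0 0 0 0 0 0.3;0 0 0 0 0 0 -1;0 0 0 0 0 0 -1;0 0 0 0 0 0 -1", grip_force=25)

```text
time: 19.05
ee_pos: [573.8, -20.2, 90.3]
eef_rot: [-0.646, 3.071, -0.002]
wrist_force: [0.6, -0.2, 0.3]
opening: 0.23
finger_force: 0.0
```

Call:
send_rows(commands="0 0 0 0 0 0 -1;0 0 0 0 0 0 -1;0 0 0 0 0 0 -1;0 0 0 0 0 0 -1;0 0 0 0 0 0 -1;0 0 0 0 0 0.03 -1;0 0 0 0 0 0.06 -1;0 0 0 0 0 0.075 -1;0 0 0 0 0 0.075 -1;0 0 0 0 0 0.075 -1")

```text
time: 19.88
ee_pos: [573.5, -20.0, 90.3]
eef_rot: [0.134, 3.136, -0.001]
wrist_force: [-2.1, 0.4, 5.9]
opening: 0.182
finger_force: 27.6
```

Call:
send_rows(commands="0 0 0 0 0 0.075 -1;0 0 0 0 0 0.075 -1;0 0 0 0 0 0.075 -1;0 0 0 0 0 0.075 -1;0 0 0 0 0 0.075 -1;0 0 0 0 0 0.06 -1;0 0 0 0 0 0.053 -1;0 0 0 0 0 0 -1;0 0 0 0 0 0 -1;0 0 0 0 0 0 -1")

```text
time: 20.72
ee_pos: [573.1, -20.8, 90.3]
eef_rot: [1.29, 2.862, -0.001]
wrist_force: [-4.1, -2.5, 7.3]
opening: 0.184
finger_force: 27.7
```

```bash
python3 -c "
from h import *
plan((572.4,-20,88),131.7)"
```

```text
t 20.72 at [573.1 -20.8  90.3] yawdeg 131.5 tilt [-0.13  0.01] open 0.184 F [-4.1 -2.5  7.3] j6 -0.9 ff 27.7
  to [572.4 -20.   88. ] shift(m) [ 0.001  -0.      0.0023]
  turn share -0.0024
```

Call:
send_rows(commands="0 0 0 0 0 0 0.4;0 0 0 0 0 0 0.4;0 0 0 0 0 0 0.4;0 0 -0.015 0 0 0 0.4;0 0 -0.035 0 0 0 0.4;0 0 -0.04 0 0 0 0.4;0 0 -0.04 0 0 0 0.4;0 0 -0.01 0 0 -0.06 1;0 0 0 0 0 -0.075 1;0 0 0 0 0 -0.075 1")

```text
time: 21.55
ee_pos: [573.4, -20.0, 230.4]
eef_rot: [0.793, 3.036, 0.001]
wrist_force: [0.2, -0.2, -0.2]
opening: 1.001
finger_force: 0.0
```

Call:
send_rows(commands="0 0 0 0 0 -0.075 1;0 0 0 0 0 -0.075 1;0 0 0 0 0 -0.075 1;0 0 0 0 0 -0.075 1;0 0 0 0 0 -0.075 1;0 0 0 0 0 -0.018 1;0 0 0 0 0 0 1;0 0 0 0 0 0 1")

```text
time: 22.22
ee_pos: [572.4, -19.8, 228.2]
eef_rot: [0.156, -3.138, -0.0]
wrist_force: [-0.2, -0.1, -0.5]
opening: 1.0
finger_force: 0.0
```

```bash
python3 - <<'E'
from h import *
st=r.observe(); s=r.snapshot('wrist'); a=carousel(s,st); print('yellow at',a+144); pots(s,st); plan((476,351,150),185.7); cv2.imwrite('pics/w8.png',s['image'])
E
```

```text
grey at deg 41.0 colours ['red', 'yellow', 'green', 'blue'] each [-2.   0.5  1.5 -0. ]
yellow at 185.03993045814352
red [410. 186.] 1898 [536.5  65.4]
red [558. 335.] 1328 [689.7 265.7]
red [511. 473.] 539 [901.4 267. ]
yellow [322. 118.] 2702 [480.5 -29.1]
green [601.  24.] 2610 [378.9 208.7]
blue [275. 271.] 1564 [642.4 -64.5]
blue [136. 443.] 532 [ 899.  -229.2]
t 22.27 at [572.4 -19.8 228.2] yawdeg -174.3 tilt [0.01 0.  ] open 0.998 F [ 0.2 -0.1  1.1] j6 -1.84 ff 0.0
  to [476 351 150] shift(m) [0.0591 0.3786 0.0782]
  turn share -0.0001
```

Call:
send_rows(commands="0.006 0.035 0.004 0 0 0 1;0.006 0.038 0.008 0 0 0 1;0.006 0.038 0.008 0 0 0 1;0.006 0.038 0.008 0 0 0 1;0.006 0.038 0.008 0 0 0 1;0.006 0.038 0.008 0 0 0 1;0.006 0.038 0.008 0 0 0 1;0.006 0.038 0.008 0 0 0 1;0.006 0.038 0.008 0 0 0 1;0.005 0.039 0.008 0 0 0 1")

```text
time: 23.1
ee_pos: [474.9, 352.0, 152.1]
eef_rot: [-0.156, 3.137, 0.0]
wrist_force: [0.2, -0.3, -0.2]
opening: 1.0
finger_force: 0.0
```

Call:
send_rows(commands="0 0 0 0 0 0 1;0 0 0 0 0 0 1")

```text
time: 23.27
ee_pos: [474.3, 352.0, 151.4]
eef_rot: [0.163, -3.136, 0.001]
wrist_force: [-0.3, -0.8, -0.4]
opening: 0.999
finger_force: 0.0
```

```bash
cat >> h.py <<'E'
def look(c,name,z=6):
    st=r.observe(); s=r.snapshot('wrist'); pots(s,st); cv2.imwrite(f'pics/{name}.png',s['image'])
    B=[ray(s,u,33,st) for u,a in blobs(s['image'],c,110,300)]; p=min(B,key=lambda q:np.hypot(*(q-st['ee_pos'])[:2]))
    plan((p[0]-.5,p[1],z),185.7)
E
python3 - <<'E'
from h import *
look('yellow','w9')
E
```

```text
red [ 21. 281.] 1614 [542.6 102.3]
red [571. 346.] 644 [555.9 585.9]
red [132. 455.] 1530 [727.3 184.4]
yellow [321. 235.] 2700 [475.9 351.4]
green [138.  81.] 3894 [375.3 209.6]
blue [307. 110.] 3479 [382.3 331.5]
t 23.32 at [475.2 350.8 151.9] yawdeg -174.2 tilt [ 0.03 -0.04] open 1.003 F [ 0.8 -0.1  0. ] j6 -1.17 ff 0.0
  to [475.4 351.4   6. ] shift(m) [-0.0003  0.0007  0.1459]
  turn share 0.0016
```

Call:
send_rows(commands="0.001 0.001 0.03 0 0 0 1;0 0 0.035 0 0 0 1;0 0 0.035 0 0 0 1;0 0 0.027 0 0 0 1;0 0 0.018 0 0 0 1;0 0 0 0 0 0 1;0 0 0 0 0 0 1;0 0 0 0 0 0 -1;0 0 0 0 0 0 -1;0 0 0 0 0 0 -1", grip_force=40)

```text
time: 24.15
ee_pos: [476.3, 351.7, 9.5]
eef_rot: [-0.157, 3.134, 0.003]
wrist_force: [-0.3, -0.3, 0.7]
opening: 0.602
finger_force: 0.0
```

Call:
send_rows(commands="0 0 0 0 0 0 -1;0 0 0 0 0 0 -1;0 0 0 0 0 0 -1;0 0 0 0 0 0 -1")

```text
time: 24.48
ee_pos: [476.2, 351.8, 9.8]
eef_rot: [-0.158, 3.134, 0.002]
wrist_force: [-1.0, -1.2, 6.3]
opening: 0.545
finger_force: 40.4
```

```bash
python3 -c "
from h import *
plan((482.8,-28.9,150),185.7)"
```

```text
t 24.48 at [476.2 351.8   9.8] yawdeg -174.2 tilt [-0.2   0.06] open 0.545 F [-1.  -1.2  6.3] j6 -1.17 ff 40.4
  to [482.8 -28.9 150. ] shift(m) [ 0.0313 -0.3793 -0.1407]
  turn share 0.0008
```

Call:
send_rows(commands="0 0 -0.02 0 0 0 -1;0 0 -0.035 0 0 0 -1;0 0 -0.035 0 0 0 -1;0 0 -0.035 0 0 0 -1;0.001 -0.01 -0.015 0 0 0 -1;0.002 -0.02 0 0 0 0 -1;0.003 -0.037 0 0 0 0 -1;0.003 -0.037 0 0 0 0 -1;0.003 -0.037 0 0 0 0 -1;0.003 -0.037 0 0 0 0 -1")

```text
time: 25.32
ee_pos: [477.6, 171.3, 148.3]
eef_rot: [-0.16, 3.136, 0.0]
wrist_force: [1.4, -0.7, -1.5]
opening: 0.541
finger_force: 41.3
```

Call:
send_rows(commands="0.003 -0.037 0 0 0 0 -1;0.003 -0.037 0 0 0 0 -1;0.003 -0.037 0 0 0 0 -1;0.003 -0.037 0 0 0 0 -1;0.003 -0.035 0 0 0 0 -1;0.001 -0.018 0 0 0 0 -1;0 0 0 0 0 0 -1;0 0 0 0 0 0 -1;0 0 0 0 0 0 -1")

```text
time: 26.07
ee_pos: [482.0, -28.5, 147.8]
eef_rot: [-0.158, 3.137, 0.0]
wrist_force: [-0.1, -0.7, -1.6]
opening: 0.545
finger_force: 41.4
```

```bash
cat >> h.py <<'E'
def held(c,name,zp=10):
    "held pot: lid top centre from the picture, and shift to the gate"
    st=r.observe(); s=r.snapshot('wrist'); cv2.imwrite(f'pics/{name}.png',s['image'])
    for u,a in blobs(s['image'],c,90,300): 
        p=ray(s,u,st['ee_pos'][2]+23,st); q=ray(s,u,16,st)
        print(c,np.round(u),a,'asheld',np.round(p[:2],1),'asdisc',np.round(q[:2],1))
    plan((482.8,-28.9,zp+17),185.7)
E
python3 - <<'E'
from h import *
held('yellow','w10')
E
```

```text
yellow [322. 226.] 3309 asheld [438.8 -33.2] asdisc [479.3 -29.1]
yellow [322. 327.] 10946 asheld [481. -29.] asdisc [575.9 -19.5]
t 26.12 at [481.9 -28.1 147.6] yawdeg -174.2 tilt [-0.03  0.01] open 0.544 F [-0.5  0.9 -0.8] j6 -1.89 ff 41.4
  to [482.8 -28.9  27. ] shift(m) [-0.0008 -0.0009  0.1206]
  turn share 0.0012
```

Call:
send_rows(commands="0 -0.001 0.02 0 0 0 -1;0 0 0.03 0 0 0 -1;0 0 0.03 0 0 0 -1;0 0 0.02 0 0 0 -1;0 0 0.015 0 0 0 -1;0 0 0.0065 0 0 0 -1;0 0 0 0 0 0 -1;0 0 0 0 0 0 -1")

```text
time: 26.78
ee_pos: [482.2, -28.9, 26.1]
eef_rot: [-0.161, 3.137, 0.0]
wrist_force: [0.8, 0.8, -1.2]
opening: 0.546
finger_force: 42.1
```

```bash
python3 -c "
from h import *
plan((482.8,-28.9,27),185.7)"
```

```text
t 26.78 at [482.2 -28.9  26.1] yawdeg -174.1 tilt [-0.01  0.01] open 0.546 F [ 0.8  0.8 -1.2] j6 -1.9 ff 42.1
  to [482.8 -28.9  27. ] shift(m) [-0.0006 -0.     -0.0009]
  turn share 0.0019
```

Call:
send_rows(commands="0 0 0 0 0 0 0.45;0 0 0 0 0 0 0.45;0 0 0 0 0 0 0.45;0 0 0 0 0 0 0.45;0 0 -0.015 0 0 0 0.45;0 0 -0.035 0 0 0 0.45;0 0 -0.04 0 0 0 0.45;0 0 -0.04 0 0 0 0.45;0 0 -0.04 0 0 0 0.45;-0.02 0 -0.03 0 0 0 0.45")

```text
time: 27.62
ee_pos: [500.9, -28.2, 229.6]
eef_rot: [-0.157, 3.136, -0.002]
wrist_force: [0.9, -0.0, 0.5]
opening: 0.725
finger_force: 0.0
```

Call:
send_rows(commands="-0.025 0 0 0 0 0 0.45;-0.025 0 0 0 0 0 0.45;-0.02 0 0 0 0 0 0.45;0 0 0 0 0 0.075 0.4;0 0 0 0 0 0.075 0.4;0 0 0 0 0 0.075 0.4;0 0 0 0 0 0.075 0.4;0 0 0 0 0 0.075 0.4;0 0 0 0 0 0.075 0.4;0 0 0 0 0 0.075 0.4")

```text
time: 28.45
ee_pos: [571.4, -21.0, 225.8]
eef_rot: [-1.121, -2.935, 0.0]
wrist_force: [-0.3, -0.7, 0.9]
opening: 0.7
finger_force: 0.0
```

Call:
send_rows(commands="0 0 0 0 0 0.075 0.4;0 0 0 0 0 0 0.4;0 0 0 0 0 0 0.4")

```text
time: 28.7
ee_pos: [571.4, -21.0, 225.8]
eef_rot: [-1.279, -2.869, -0.0]
wrist_force: [0.2, 0.6, -0.3]
opening: 0.701
finger_force: 0.0
```

```bash
python3 - <<'E'
from h import *
st=r.observe(); s=r.snapshot('wrist'); a=carousel(s,st); pots(s,st); plan((572.4,-20,88),(a+90)); cv2.imwrite('pics/w11.png',s['image'])
E
```

```text
grey at deg 42.1 colours ['red', 'yellow', 'green', 'blue'] each [ 0.1  0.9 -0.4 -0.6]
red [616.  74.] 2345 [684.2 253.4]
red [352. 124.] 2300 [534.6  61.9]
yellow [248. 158.] 2705 [480.5 -28.9]
blue [347. 282.] 1540 [643.6 -60.7]
blue [458. 444.] 478 [ 904.7 -131. ]
t 28.75 at [571.5 -21.  225.8] yawdeg 132.0 tilt [ 0. -0.] open 0.695 F [ 0.4  0.6 -0.5] j6 -0.91 ff 0.0
  to [572.4 -20.   88. ] shift(m) [1.000e-04 1.400e-03 1.378e-01]
  turn share -0.0011
```

View pics/w11.png

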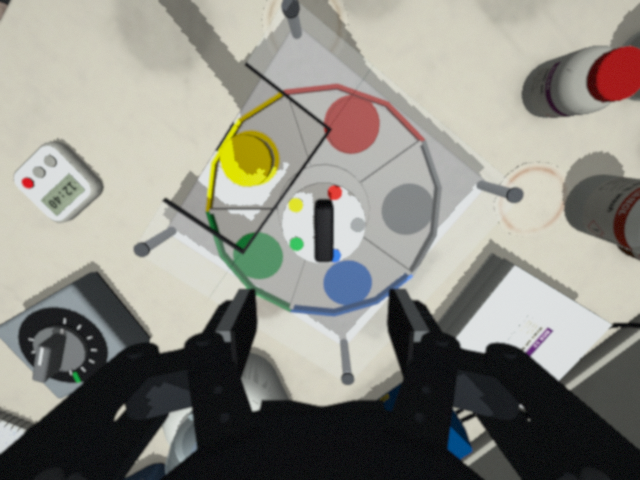

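Yellow sits in its bay at (250,158). The red pot is still seated at (352,124); its 56 px width is the lid, against 47 px for a bare disc. Next is green.

Call:
send_rows(commands="0 0.001 0.03 0 0 0 0.3;0 0 0.035 0 0 0 0.3;0 0 0.035 0 0 0 0.3;0 0 0.02 0 0 0 0.3;0 0 0.017 0 0 0 0.3;0 0 0 0 0 0 0.3;0 0 0 0 0 0 0.3;0 0 0 0 0 0 -1;0 0 0 0 0 0 -1;0 0 0 0 0 0 -1", grip_force=25)

```text
time: 29.58
ee_pos: [573.6, -20.6, 90.7]
eef_rot: [1.282, 2.865, 0.001]
wrist_force: [0.6, -0.5, -1.4]
opening: 0.231
finger_force: 0.0
```

Call:
send_rows(commands="0 0 0 0 0 0 -1;0 0 0 0 0 0 -1;0 0 0 0 0 0 -1;0 0 0 0 0 0 -1;0 0 0 0 0 0 -1;0 0 0 0 0 0.03 -1;0 0 0 0 0 0.06 -1;0 0 0 0 0 0.075 -1;0 0 0 0 0 0.075 -1;0 0 0 0 0 0.075 -1")

```text
time: 30.42
ee_pos: [572.6, -21.1, 90.7]
eef_rot: [1.952, 2.459, -0.001]
wrist_force: [-5.2, -2.0, 8.7]
opening: 0.182
finger_force: 27.3
```

Call:
send_rows(commands="0 0 0 0 0 0.075 -1;0 0 0 0 0 0.075 -1;0 0 0 0 0 0.075 -1;0 0 0 0 0 0.075 -1;0 0 0 0 0 0.075 -1;0 0 0 0 0 0.06 -1;0 0 0 0 0 0.053 -1;0 0 0 0 0 0 -1;0 0 0 0 0 0 -1;0 0 0 0 0 0 -1")

```text
time: 31.25
ee_pos: [571.7, -21.0, 90.7]
eef_rot: [2.727, 1.559, -0.003]
wrist_force: [-9.0, -1.6, 10.7]
opening: 0.18
finger_force: 27.7
```

```bash
python3 -c "
from h import *
plan((572.4,-20,88),59.7)"
```

```text
t 31.25 at [571.7 -21.   90.7] yawdeg 59.5 tilt [-0.1  -0.03] open 0.18 F [-9.  -1.6 10.7] j6 0.36 ff 27.7
  to [572.4 -20.   88. ] shift(m) [0.0012 0.0001 0.0027]
  turn share -0.0021
```

Call:
send_rows(commands="0 0 0 0 0 0 0.4;0 0 0 0 0 0 0.4;0 0 0 0 0 0 0.4;0 0 -0.015 0 0 0 0.4;0 0 -0.035 0 0 0 0.4;0 0 -0.04 0 0 0 0.4;0 0 -0.04 0 0 0 0.4;0 0 -0.01 0 0 -0.062 1;0 0 0 0 0 -0.078 1;0 0 0 0 0 -0.078 1")

```text
time: 32.08
ee_pos: [573.5, -20.4, 231.0]
eef_rot: [2.414, 2.006, 0.004]
wrist_force: [-0.5, 0.2, -0.3]
opening: 0.996
finger_force: 0.0
```

Call:
send_rows(commands="0 0 0 0 0 -0.078 1;0 0 0 0 0 -0.078 1;0 0 0 0 0 -0.078 1;0 0 0 0 0 -0.078 1;0 0 0 0 0 -0.078 1;0 0 0 0 0 -0.078 1;0 0 0 0 0 -0.078 1;0 0 0 0 0 -0.078 1;0 0 0 0 0 -0.078 1;0 0 0 0 0 -0.078 1")

```text
time: 32.92
ee_pos: [572.4, -20.2, 228.7]
eef_rot: [0.822, 3.032, 0.0]
wrist_force: [-0.3, 0.2, 0.7]
opening: 1.002
finger_force: 0.0
```

Call:
send_rows(commands="0 0 0 0 0 -0.078 1;0 0 0 0 0 -0.078 1;0 0 0 0 0 -0.078 1;0 0 0 0 0 -0.078 1;0 0 0 0 0 -0.078 1;0 0 0 0 0 -0.014 1;0 0 0 0 0 0 1;0 0 0 0 0 0 1")

```text
time: 33.58
ee_pos: [572.3, -20.3, 228.7]
eef_rot: [0.15, -3.138, -0.0]
wrist_force: [-0.7, 0.7, 0.3]
opening: 1.0
finger_force: 0.0
```

```bash
python3 - <<'E'
from h import *
st=r.observe(); s=r.snapshot('wrist'); a=carousel(s,st); print('green at',a+216); pots(s,st); plan((375.3,209.6,150),185.7); cv2.imwrite('pics/w12.png',s['image'])
E
```

```text
grey at deg 328.2 colours ['red', 'yellow', 'green', 'blue'] each [-0.5 -1.9  1.4  1. ]
green at 544.2419307273497
red [372. 281.] 1435 [643.2  41.9]
red [558. 334.] 1333 [689.6 265.7]
red [512. 472.] 593 [902.1 267.3]
yellow [412. 186.] 1978 [536.9  67.1]
green [601.  24.] 2602 [379.1 208.3]
green [322. 117.] 2598 [480.2 -29.2]
blue [239. 185.] 1732 [ 551.6 -106.4]
blue [137. 443.] 489 [ 898.5 -230.1]
t 33.63 at [572.3 -20.3 228.7] yawdeg -174.5 tilt [-0.  0.] open 0.997 F [0.1 0.3 0.6] j6 -1.84 ff 0.0
  to [375.3 209.6 150. ] shift(m) [0.174  0.2477 0.0787]
  turn share -0.0021
```

Call:
send_rows(commands="0.01 0.018 0.004 0 0 0 1;0.02 0.028 0.009 0 0 0 1;0.02 0.028 0.009 0 0 0 1;0.02 0.028 0.009 0 0 0 1;0.02 0.028 0.009 0 0 0 1;0.02 0.028 0.009 0 0 0 1;0.02 0.028 0.009 0 0 0 1;0.02 0.028 0.009 0 0 0 1;0.02 0.028 0.009 0 0 0 1;0.004 0.006 0.002 0 0 0 1")

```text
time: 34.47
ee_pos: [370.6, 211.5, 149.1]
eef_rot: [0.156, -3.134, -0.001]
wrist_force: [-1.1, -0.1, -0.7]
opening: 0.999
finger_force: 0.0
```

Call:
send_rows(commands="0 0 0 0 0 0 1;0 0 0 0 0 0 1")

```text
time: 34.63
ee_pos: [375.1, 209.3, 151.2]
eef_rot: [-0.156, 3.137, -0.001]
wrist_force: [0.9, -0.4, -0.2]
opening: 1.001
finger_force: 0.0
```

```bash
python3 - <<'E'
from h import *
look('green','w13')
E
```

```text
red [118. 472.] 701 [651.8  24.6]
green [323. 233.] 2584 [375.1 209.6]
green [ 54. 311.] 2382 [469.1 -17.1]
blue [467. 255.] 2728 [381.9 330.4]
blue [  5. 374.] 307 [540.7 -71.4]
t 34.68 at [375.7 208.9 151.5] yawdeg -174.4 tilt [-0.09 -0.01] open 1.006 F [-0.1 -0.4  0. ] j6 -1.34 ff 0.0
  to [374.6 209.6   6. ] shift(m) [0.0013 0.0008 0.1455]
  turn share -0.0007
```

Call:
send_rows(commands="0.001 0.001 0.03 0 0 0 1;0 0 0.035 0 0 0 1;0 0 0.035 0 0 0 1;0 0 0.027 0 0 0 1;0 0 0.017 0 0 0 1;0 0 0 0 0 0 1;0 0 0 0 0 0 1;0 0 0 0 0 0 -1;0 0 0 0 0 0 -1;0 0 0 0 0 0 -1", grip_force=40)

```text
time: 35.52
ee_pos: [375.3, 210.5, 8.5]
eef_rot: [-0.155, 3.134, 0.001]
wrist_force: [-0.3, 0.1, 0.5]
opening: 0.602
finger_force: 0.0
```

Call:
send_rows(commands="0 0 0 0 0 0 -1;0 0 0 0 0 0 -1;0 0 0 0 0 0 -1;0 0 0 0 0 0 -1")

```text
time: 35.85
ee_pos: [375.1, 210.5, 8.6]
eef_rot: [-0.156, 3.135, 0.001]
wrist_force: [-0.6, -2.3, 6.7]
opening: 0.545
finger_force: 40.2
```

```bash
python3 -c "
from h import *
plan((482.8,-28.9,150),185.7)"
```

```text
t 35.85 at [375.1 210.5   8.6] yawdeg -174.3 tilt [-0.18  0.02] open 0.545 F [-0.6 -2.3  6.7] j6 -1.34 ff 40.2
  to [482.8 -28.9 150. ] shift(m) [-0.0839 -0.2489 -0.1412]
  turn share -0.0001
```

Call:
send_rows(commands="0 0 -0.02 0 0 0 -1;0 0 -0.035 0 0 0 -1;0 0 -0.035 0 0 0 -1;0 0 -0.035 0 0 0 -1;0 0 -0.016 0 0 0 -1;-0.005 -0.015 0 0 0 0 -1;-0.01 -0.03 0 0 0 0 -1;-0.01 -0.03 0 0 0 0 -1;-0.01 -0.03 0 0 0 0 -1;-0.01 -0.03 0 0 0 0 -1")

```text
time: 36.68
ee_pos: [432.3, 79.1, 148.9]
eef_rot: [-0.157, 3.136, -0.0]
wrist_force: [0.5, -0.5, -1.1]
opening: 0.543
finger_force: 41.5
```

Call:
send_rows(commands="-0.01 -0.03 0 0 0 0 -1;-0.01 -0.03 0 0 0 0 -1;-0.01 -0.03 0 0 0 0 -1;-0.009 -0.024 0 0 0 0 -1;0 0 0 0 0 0 -1;0 0 0 0 0 0 -1;0 0 0 0 0 0 -1")

```text
time: 37.27
ee_pos: [481.4, -29.0, 148.0]
eef_rot: [0.155, -3.138, -0.001]
wrist_force: [-0.1, -0.2, -0.9]
opening: 0.546
finger_force: 41.6
```

```bash
python3 - <<'E'
from h import *
held('green','w14',8.6)
E
```

```text
green [322. 227.] 3230 asheld [438.6 -33.4] asdisc [479.6 -29.2]
green [322. 328.] 10899 asheld [481.4 -29.4] asdisc [577.5 -19.9]
t 37.32 at [481.3 -28.6 148. ] yawdeg -174.3 tilt [0.   0.02] open 0.546 F [-0.  -0.1 -1.2] j6 -1.89 ff 41.6
  to [482.8 -28.9  25.6] shift(m) [-0.0015 -0.0005  0.1224]
  turn share 0.0001
```

Call:
send_rows(commands="-0.001 0 0.02 0 0 0 -1;0 0 0.03 0 0 0 -1;0 0 0.03 0 0 0 -1;0 0 0.02 0 0 0 -1;0 0 0.015 0 0 0 -1;0 0 0.0075 0 0 0 -1;0 0 0 0 0 0 -1;0 0 0 0 0 0 -1")

```text
time: 37.98
ee_pos: [482.8, -28.3, 25.7]
eef_rot: [-0.158, 3.137, 0.0]
wrist_force: [-0.2, -0.3, -0.7]
opening: 0.543
finger_force: 42.3
```

```bash
python3 -c "
from h import *
plan((482.8,-28.9,25.4),185.7)"
```

```text
t 37.98 at [482.8 -28.3  25.7] yawdeg -174.2 tilt [-0.02 -0.  ] open 0.543 F [-0.2 -0.3 -0.7] j6 -1.89 ff 42.3
  to [482.8 -28.9  25.4] shift(m) [ 0.     -0.0006  0.0003]
  turn share 0.0006
```

Call:
send_rows(commands="0 0 0 0 0 0 0.45;0 0 0 0 0 0 0.45;0 0 0 0 0 0 0.45;0 0 0 0 0 0 0.45;0 0 -0.015 0 0 0 0.45;0 0 -0.035 0 0 0 0.45;0 0 -0.04 0 0 0 0.45;0 0 -0.04 0 0 0 0.45;0 0 -0.04 0 0 0 0.45;-0.02 0 -0.03 0 0 0 0.45")

```text
time: 38.82
ee_pos: [501.6, -27.4, 229.1]
eef_rot: [-0.155, 3.136, -0.001]
wrist_force: [1.7, -1.2, 0.7]
opening: 0.724
finger_force: 0.0
```

Call:
send_rows(commands="-0.025 0 0 0 0 0 0.45;-0.025 0 0 0 0 0 0.45;-0.02 0 0 0 0 0 0.45;0 0 0 0 0 0.077 0.4;0 0 0 0 0 0.078 0.4;0 0 0 0 0 0.078 0.4;0 0 0 0 0 0.078 0.4;0 0 0 0 0 0.078 0.4;0 0 0 0 0 0.078 0.4;0 0 0 0 0 0.078 0.4")

```text
time: 39.65
ee_pos: [572.2, -20.4, 225.3]
eef_rot: [-1.17, -2.916, 0.0]
wrist_force: [-0.4, -0.5, -0.5]
opening: 0.694
finger_force: 0.0
```

Call:
send_rows(commands="0 0 0 0 0 0.078 0.4;0 0 0 0 0 0.078 0.4;0 0 0 0 0 0.078 0.4;0 0 0 0 0 0.078 0.4;0 0 0 0 0 0.078 0.4;0 0 0 0 0 0.078 0.4;0 0 0 0 0 0.078 0.4;0 0 0 0 0 0.078 0.4;0 0 0 0 0 0.078 0.4;0 0 0 0 0 0.078 0.4")

```text
time: 40.48
ee_pos: [572.2, -20.3, 225.3]
eef_rot: [-2.634, -1.713, -0.0]
wrist_force: [-0.4, 0.7, -0.0]
opening: 0.7
finger_force: 0.0
```

Call:
send_rows(commands="0 0 0 0 0 0.078 0.4;0 0 0 0 0 0 0.4;0 0 0 0 0 0 0.4")

```text
time: 40.73
ee_pos: [572.2, -20.4, 225.3]
eef_rot: [2.726, 1.562, 0.0]
wrist_force: [-0.0, 0.1, 0.4]
opening: 0.699
finger_force: 0.0
```

```bash
python3 - <<'E'
from h import *
st=r.observe(); s=r.snapshot('wrist'); a=carousel(s,st); pots(s,st); plan((572.4,-20,88),(a+90)); cv2.imwrite('pics/w15.png',s['image'])
E
```

```text
grey at deg 330.7 colours ['red', 'yellow', 'green', 'blue'] each [-0.7  0.7  1.5 -1.5]
red [350. 123.] 2386 [638.4  40.5]
red [ 13. 417.] 1554 [108.6 -50.1]
yellow [244. 159.] 2246 [533.1  64.1]
green [252. 264.] 1774 [478.4 -31.1]
blue [623. 204.] 3899 [ 840.3 -167.5]
blue [346. 283.] 1547 [ 555.4 -101.1]
t 40.78 at [572.2 -20.4 225.3] yawdeg 59.6 tilt [-0. -0.] open 0.698 F [ 0.5 -0.   0.2] j6 0.36 ff 0.0
  to [572.4 -20.   88. ] shift(m) [ 0.0004 -0.      0.1373]
  turn share -0.0122
```

Call:
send_rows(commands="0 0 0.03 0 0 0 0.3;0 0 0.035 0 0 0 0.3;0 0 0.035 0 0 0 0.3;0 0 0.02 0 0 0 0.3;0 0 0.017 0 0 0 0.3;0 0 0 0 0 0 0.3;0 0 0 0 0 0 0.3;0 0 0 0 0 0 -1;0 0 0 0 0 0 -1;0 0 0 0 0 0 -1", grip_force=25)

```text
time: 41.62
ee_pos: [573.6, -20.5, 90.2]
eef_rot: [2.727, 1.556, 0.004]
wrist_force: [-0.4, -0.1, -0.2]
opening: 0.231
finger_force: 0.0
```

Call:
send_rows(commands="0 0 0 0 0 0 -1;0 0 0 0 0 0 -1;0 0 0 0 0 0 -1;0 0 0 0 0 0 -1;0 0 0 0 0 0 -1;0 0 0 0 0 0.03 -1;0 0 0 0 0 0.06 -1;0 0 0 0 0 0.075 -1;0 0 0 0 0 0.075 -1;0 0 0 0 0 0.075 -1")

```text
time: 42.45
ee_pos: [572.3, -19.9, 90.1]
eef_rot: [-3.029, -0.833, -0.001]
wrist_force: [-4.6, 2.1, 6.4]
opening: 0.181
finger_force: 26.8
```

Call:
send_rows(commands="0 0 0 0 0 0.075 -1;0 0 0 0 0 0.075 -1;0 0 0 0 0 0.075 -1;0 0 0 0 0 0.075 -1;0 0 0 0 0 0.075 -1;0 0 0 0 0 0.06 -1;0 0 0 0 0 0.05 -1;0 0 0 0 0 0 -1;0 0 0 0 0 0 -1;0 0 0 0 0 0 -1")

```text
time: 43.28
ee_pos: [572.4, -19.9, 90.1]
eef_rot: [-3.122, 0.344, -0.001]
wrist_force: [-5.3, 3.3, 6.6]
opening: 0.183
finger_force: 26.8
```

```bash
python3 -c "
from h import *
plan((572.4,-20,88),-12.3)"
```

```text
t 43.28 at [572.4 -19.9  90.1] yawdeg -12.6 tilt [ 0.01 -0.03] open 0.183 F [-5.3  3.3  6.6] j6 1.62 ff 26.8
  to [572.4 -20.   88. ] shift(m) [0.0001 0.0001 0.0021]
  turn share -0.003
```

Call:
send_rows(commands="0 0 0 0 0 0 0.4;0 0 0 0 0 0 0.4;0 0 0 0 0 0 0.4;0 0 -0.015 0 0 0 0.4;0 0 -0.035 0 0 0 0.4;0 0 -0.04 0 0 0 0.4;0 0 -0.04 0 0 0 0.4;0 0 -0.01 0 0 -0.077 1;0 0 0 0 0 -0.078 1;0 0 0 0 0 -0.078 1")

```text
time: 44.12
ee_pos: [573.4, -20.6, 230.6]
eef_rot: [3.131, 0.239, 0.006]
wrist_force: [0.4, 0.4, -1.2]
opening: 1.003
finger_force: 0.0
```

Call:
send_rows(commands="0 0 0 0 0 -0.078 1;0 0 0 0 0 -0.078 1;0 0 0 0 0 -0.078 1;0 0 0 0 0 -0.078 1;0 0 0 0 0 -0.078 1;0 0 0 0 0 -0.078 1;0 0 0 0 0 -0.078 1;0 0 0 0 0 -0.078 1;0 0 0 0 0 -0.078 1;0 0 0 0 0 -0.078 1")

```text
time: 44.95
ee_pos: [572.4, -20.5, 228.4]
eef_rot: [2.425, 1.996, 0.0]
wrist_force: [0.8, 0.0, 0.8]
opening: 1.002
finger_force: 0.0
```

Call:
send_rows(commands="0 0 0 0 0 -0.078 1;0 0 0 0 0 -0.078 1;0 0 0 0 0 -0.078 1;0 0 0 0 0 -0.078 1;0 0 0 0 0 -0.078 1;0 0 0 0 0 -0.078 1;0 0 0 0 0 -0.078 1;0 0 0 0 0 -0.078 1;0 0 0 0 0 -0.078 1;0 0 0 0 0 -0.078 1")

```text
time: 45.78
ee_pos: [572.4, -20.5, 228.4]
eef_rot: [0.836, 3.028, -0.0]
wrist_force: [0.4, 0.7, -0.2]
opening: 1.001
finger_force: 0.0
```

Call:
send_rows(commands="0 0 0 0 0 -0.078 1;0 0 0 0 0 -0.078 1;0 0 0 0 0 -0.078 1;0 0 0 0 0 -0.078 1;0 0 0 0 0 -0.078 1;0 0 0 0 0 -0.02 1;0 0 0 0 0 0 1;0 0 0 0 0 0 1")

```text
time: 46.45
ee_pos: [572.3, -20.4, 228.4]
eef_rot: [-0.153, 3.138, -0.0]
wrist_force: [0.2, -0.1, 0.0]
opening: 0.999
finger_force: 0.0
```

```bash
python3 - <<'E'
from h import *
st=r.observe(); s=r.snapshot('wrist'); a=carousel(s,st); print('blue at',(a+288)%360); pots(s,st); plan((381.9,331,150),185.7); cv2.imwrite('pics/w16.png',s['image'])
E
```

```text
grey at deg 257.1 colours ['red', 'green', 'blue'] each [ 2.5 -3.   0.5]
blue at 185.11611539424075
red [273. 281.] 1447 [654.5 -66.8]
red [559. 335.] 1342 [689.8 265.8]
red [512. 472.] 568 [901.5 267.6]
yellow [372. 283.] 1528 [645.5  42.3]
blue [323. 117.] 2669 [480.3 -29.1]
blue [137. 443.] 503 [ 898.9 -229.9]
t 46.5 at [572.3 -20.4 228.3] yawdeg -174.4 tilt [-0.01 -0.  ] open 0.999 F [-0.3  0.2  0.1] j6 -1.84 ff 0.0
  to [381.9 331.  150. ] shift(m) [0.1553 0.3683 0.0783]
  turn share -0.0012
```

Call:
send_rows(commands="0.007 0.017 0.004 0 0 0 1;0.014 0.034 0.007 0 0 0 1;0.014 0.034 0.007 0 0 0 1;0.014 0.034 0.007 0 0 0 1;0.014 0.034 0.007 0 0 0 1;0.014 0.034 0.007 0 0 0 1;0.014 0.034 0.007 0 0 0 1;0.014 0.034 0.007 0 0 0 1;0.014 0.034 0.007 0 0 0 1;0.014 0.034 0.007 0 0 0 1")

```text
time: 47.33
ee_pos: [407.0, 289.4, 161.3]
eef_rot: [-0.153, 3.137, 0.001]
wrist_force: [2.1, 0.2, -0.8]
opening: 1.0
finger_force: 0.0
```

Call:
send_rows(commands="0.014 0.034 0.007 0 0 0 1;0.008 0.011 0.004 0 0 0 1;0 0 0 0 0 0 1;0 0 0 0 0 0 1;0 0 0 0 0 0 1")

```text
time: 47.75
ee_pos: [382.3, 330.1, 150.6]
eef_rot: [-0.155, 3.137, -0.0]
wrist_force: [0.2, 0.6, -0.5]
opening: 1.0
finger_force: 0.0
```

```bash
python3 - <<'E'
from h import *
look('blue','w17')
E
```

```text
blue [324. 233.] 2659 [382.2 331.5]
t 47.8 at [382.6 329.9 150.8] yawdeg -174.4 tilt [-0.05 -0.  ] open 1.004 F [-0.1  0.1 -0.1] j6 -1.11 ff 0.0
  to [381.7 331.5   6. ] shift(m) [0.0008 0.0017 0.1448]
  turn share -0.0012
```

Call:
send_rows(commands="0.001 0.002 0.03 0 0 0 1;0 0 0.035 0 0 0 1;0 0 0.035 0 0 0 1;0 0 0.026 0 0 0 1;0 0 0.017 0 0 0 1;0 0 0 0 0 0 1;0 0 0 0 0 0 1;0 0 0 0 0 0 -1;0 0 0 0 0 0 -1;0 0 0 0 0 0 -1", grip_force=40)

```text
time: 48.63
ee_pos: [382.0, 333.1, 9.2]
eef_rot: [-0.155, 3.135, 0.003]
wrist_force: [-0.3, -0.2, -0.3]
opening: 0.602
finger_force: 0.0
```

Call:
send_rows(commands="0 0 0 0 0 0 -1;0 0 0 0 0 0 -1;0 0 0 0 0 0 -1;0 0 0 0 0 0 -1")

```text
time: 48.97
ee_pos: [381.9, 333.1, 9.4]
eef_rot: [-0.156, 3.135, 0.002]
wrist_force: [-1.1, -2.1, 6.9]
opening: 0.541
finger_force: 40.1
```

```bash
python3 -c "
from h import *
plan((482.8,-28.9,150),185.7)"
```

```text
t 48.97 at [381.9 333.1   9.4] yawdeg -174.3 tilt [-0.17  0.06] open 0.541 F [-1.1 -2.1  6.9] j6 -1.11 ff 40.1
  to [482.8 -28.9 150. ] shift(m) [-0.065  -0.3701 -0.1408]
  turn share -0.0001
```

Call:
send_rows(commands="0 0 -0.02 0 0 0 -1;0 0 -0.035 0 0 0 -1;0 0 -0.035 0 0 0 -1;0 0 -0.035 0 0 0 -1;0 0 -0.015 0 0 0 -1;-0.003 -0.017 0 0 0 0 -1;-0.006 -0.034 0 0 0 0 -1;-0.006 -0.034 0 0 0 0 -1;-0.006 -0.034 0 0 0 0 -1;-0.006 -0.034 0 0 0 0 -1")

```text
time: 49.8
ee_pos: [422.7, 181.7, 148.2]
eef_rot: [-0.157, 3.136, 0.0]
wrist_force: [-0.0, -0.8, 0.0]
opening: 0.547
finger_force: 41.4
```

Call:
send_rows(commands="-0.006 -0.034 0 0 0 0 -1;-0.006 -0.034 0 0 0 0 -1;-0.006 -0.034 0 0 0 0 -1;-0.006 -0.034 0 0 0 0 -1;-0.006 -0.034 0 0 0 0 -1;-0.006 -0.034 0 0 0 0 -1;-0.002 -0.013 0 0 0 0 -1;0 0 0 0 0 0 -1;0 0 0 0 0 0 -1;0 0 0 0 0 0 -1")

```text
time: 50.63
ee_pos: [481.4, -28.4, 147.4]
eef_rot: [0.156, -3.138, -0.001]
wrist_force: [-0.1, -0.3, -1.0]
opening: 0.542
finger_force: 41.5
```

```bash
python3 - <<'E'
from h import *
held('blue','w18',9.4)
E
```

```text
blue [321. 227.] 3233 asheld [438.7 -33.1] asdisc [479.6 -29.1]
blue [322. 328.] 10850 asheld [481.  -28.8] asdisc [576.2 -19.3]
t 50.68 at [481.3 -28.1 147.3] yawdeg -174.3 tilt [0.01 0.03] open 0.544 F [-0.6 -0.1 -0.7] j6 -1.89 ff 41.5
  to [482.8 -28.9  26.4] shift(m) [-0.0014 -0.001   0.1209]
  turn share 0.0005
```

Call:
send_rows(commands="-0.001 -0.001 0.02 0 0 0 -1;0 0 0.03 0 0 0 -1;0 0 0.03 0 0 0 -1;0 0 0.02 0 0 0 -1;0 0 0.015 0 0 0 -1;0 0 0.006 0 0 0 -1;0 0 0 0 0 0 -1;0 0 0 0 0 0 -1")

```text
time: 51.35
ee_pos: [483.0, -29.1, 26.7]
eef_rot: [-0.158, 3.137, 0.0]
wrist_force: [1.3, -0.2, 0.1]
opening: 0.542
finger_force: 41.6
```

```bash
python3 -c "
from h import *
plan((482.8,-28.9,26),185.7)"
```

```text
t 51.35 at [483.  -29.1  26.7] yawdeg -174.2 tilt [-0.02  0.  ] open 0.542 F [ 1.3 -0.2  0.1] j6 -1.9 ff 41.6
  to [482.8 -28.9  26. ] shift(m) [0.0001 0.0002 0.0007]
  turn share 0.0008
```

Call:
send_rows(commands="0 0 0 0 0 0 0.45;0 0 0 0 0 0 0.45;0 0 0 0 0 0 0.45;0 0 0 0 0 0 0.45;0 0 -0.015 0 0 0 0.45;0 0 -0.035 0 0 0 0.45;0 0 -0.04 0 0 0 0.45;0 0 -0.04 0 0 0 0.45;0 0 -0.04 0 0 0 0.45;-0.02 0 -0.03 0 0 0 0.45")

```text
time: 52.18
ee_pos: [501.7, -28.4, 230.1]
eef_rot: [-0.155, 3.136, -0.001]
wrist_force: [1.6, -0.9, 0.5]
opening: 0.73
finger_force: 0.0
```

Call:
send_rows(commands="-0.025 0 0 0 0 0 0.45;-0.025 0 0 0 0 0 0.45;-0.02 0 0 0 0 0 0.45;0 0 0 0 0 0.07 0.4;0 0 0 0 0 0.07 0.4;0 0 0 0 0 0.062 0.4;0 0 0 0 0 0 0.4;0 0 0 0 0 0 0.4")

```text
time: 52.85
ee_pos: [572.3, -21.3, 226.2]
eef_rot: [-0.338, -3.123, -0.0]
wrist_force: [0.1, -0.3, 0.3]
opening: 0.706
finger_force: 0.0
```

```bash
python3 - <<'E'
from h import *
st=r.observe(); s=r.snapshot('wrist'); a=carousel(s,st); pots(s,st); plan((572.4,-20,88),(a-90)); cv2.imwrite('pics/w19.png',s['image'])
E
```

```text
grey at deg 262.3 colours ['red', 'yellow', 'green', 'green', 'blue'] each [-3.4 -7.2 -0.6 15.7 -4.3]
red [604. 262.] 1649 [689.6 262.2]
red [298. 293.] 1427 [654.9 -67.1]
red [622. 426.] 719 [922.1 289.5]
yellow [394. 265.] 1613 [644.9  41.8]
green [371. 140.] 382 [512.   39.8]
blue [294. 122.] 2679 [480.6 -28.6]
t 52.9 at [572.3 -21.4 226.3] yawdeg 167.7 tilt [0. 0.] open 0.702 F [ 0.9  0.6 -0.5] j6 -1.53 ff 0.0
  to [572.4 -20.   88. ] shift(m) [0.0002 0.0014 0.1383]
  turn share -0.052
```

View pics/w19.png

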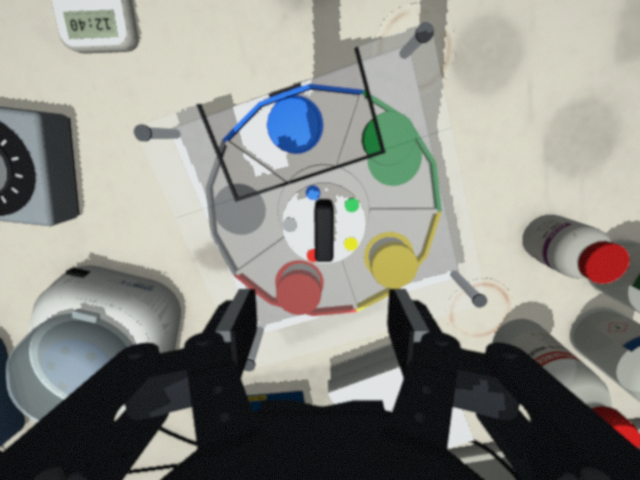

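All four pots stand in their bays: blue (294,123), green (391,147), yellow (391,259) and red (299,288). Grey is at (241,209). Before the last turn I refine the gate direction from the slot edge.

```bash
python3 - <<'E'
from h import *
st=r.observe(); s=r.snapshot('wrist'); g=cv2.cvtColor(s['image'],cv2.COLOR_BGR2GRAY).astype(float)
def line(p0,p1,n=40):
    "subpixel dark line near p0-p1 -> world pts at z=74"
    p0,p1=np.array(p0,float),np.array(p1,float); t=(p1-p0)/np.linalg.norm(p1-p0); nrm=np.array([-t[1],t[0]]); out=[]
    for k in np.linspace(.08,.92,n):
        c=p0+k*(p1-p0); o=np.arange(-5,5.1,.5); q=c+o[:,None]*nrm
        v=cv2.remap(g.astype(np.float32),q[:,:1].astype(np.float32),q[:,1:].astype(np.float32),1).ravel()
        w=np.clip(np.median(v)-v-15,0,None)
        if w.sum()>20: out.append(ray(s,c+nrm*(w@o)/w.sum(),73,st)[:2])
    P=np.array(out); l=cv2.fitLine(P.astype(np.float32),cv2.DIST_HUBER,0,.01,.01).ravel(); return l,len(P)
for nm,a,b,off in [('back',(238,199),(383,151),90),('sideL',(199,105),(238,199),0),('sideR',(357,47),(383,151),0)]:
    l,n=line(a,b); ang=(np.degrees(np.arctan2(l[1],l[0]))+off)%180; ang=(ang+90)%180-90
    print(nm,n,'changer yaw',round(ang,2),'pt',l[2:])
m=ray(s,(286,89),72,st)[:2]-[572.4,-20]; print('mark',np.degrees(np.arctan2(m[1],m[0]))%360, np.hypot(*m))
h=g[185:275,300:350]; _,mm=cv2.threshold(h.astype(np.uint8),50,1,cv2.THRESH_BINARY_INV); c,_=cv2.findContours(mm,0,2); c=max(c,key=cv2.contourArea); print('bar rect',cv2.minAreaRect(c))
u=np.array([241,209]); q=ray(s,u,16,st)[:2]-[572.4,-20]; print('grey disc dir',np.degrees(np.arctan2(q[1],q[0]))%360,np.hypot(*q))
E
```

```text
back 40 changer yaw 5.43 pt [527.2421    -13.0016365]
sideL 39 changer yaw 5.66 pt [492.89124  -95.526245]
sideR 40 changer yaw 5.33 pt [479.60895   38.427147]
mark 183.1816350018931 116.10801115865104
bar rect ((23.829185485839844, 44.528282165527344), (16.783435821533203, 59.22064208984375), 1.2188751697540283)
grey disc dir 257.3892481354545 88.60351362782805
```

Call:
send_rows(commands="0 0.001 0.03 0 0 0 0.3;0 0 0.035 0 0 0 0.3;0 0 0.035 0 0 0 0.3;0 0 0.02 0 0 0 0.3;0 0 0.018 0 0 0 0.3;0 0 0 0 0 0 0.3;0 0 0 0 0 0 0.3;0 0 0 0 0 0 -1;0 0 0 0 0 0 -1;0 0 0 0 0 0 -1", grip_force=25)

```text
time: 53.78
ee_pos: [573.9, -20.6, 90.2]
eef_rot: [0.341, 3.12, -0.0]
wrist_force: [-0.2, -0.1, 0.7]
opening: 0.234
finger_force: 0.0
```

Call:
send_rows(commands="0 0 0 0 0 0 -1;0 0 0 0 0 0 -1;0 0 0 0 0 0 -1;0 0 0 0 0 0 -1;0 0 0 0 0 0 -1;0 0 0 0 0 0.03 -1;0 0 0 0 0 0.06 -1;0 0 0 0 0 0.075 -1;0 0 0 0 0 0.075 -1;0 0 0 0 0 0.075 -1")

```text
time: 54.62
ee_pos: [573.6, -20.9, 90.2]
eef_rot: [1.103, 2.939, -0.001]
wrist_force: [-2.2, -1.9, 8.2]
opening: 0.177
finger_force: 27.9
```

Call:
send_rows(commands="0 0 0 0 0 0.075 -1;0 0 0 0 0 0.075 -1;0 0 0 0 0 0.075 -1;0 0 0 0 0 0.075 -1;0 0 0 0 0 0.075 -1;0 0 0 0 0 0.05 -1;0 0 0 0 0 0.04 -1;0 0 0 0 0 0 -1;0 0 0 0 0 0 -1;0 0 0 0 0 0 -1")

```text
time: 55.45
ee_pos: [572.5, -21.5, 90.2]
eef_rot: [2.075, 2.357, -0.002]
wrist_force: [-6.2, -2.5, 10.5]
opening: 0.183
finger_force: 28.3
```

```bash
python3 -c "
from h import *
plan((572.4,-20,88),95.7)"
```

```text
t 55.45 at [572.5 -21.5  90.2] yawdeg 97.3 tilt [-0.11 -0.02] open 0.183 F [-6.2 -2.5 10.5] j6 -0.3 ff 28.3
  to [572.4 -20.   88. ] shift(m) [0.0015 0.0001 0.0022]
  turn share 0.0178
```

Call:
send_rows(commands="0 0 0 0 0 0.01 -1;0 0 0 0 0 0.01 -1;0 0 0 0 0 0 -1;0 0 0 0 0 0 -1;0 0 0 0 0 0 -1")

```text
time: 55.87
ee_pos: [572.5, -21.5, 90.2]
eef_rot: [2.111, 2.325, -0.003]
wrist_force: [-7.2, -2.6, 10.9]
opening: 0.179
finger_force: 28.4
```

```bash
python3 -c "
from h import *
plan((572.4,-20,88),95.5)"
```

```text
t 55.87 at [572.5 -21.5  90.2] yawdeg 95.5 tilt [-0.12 -0.02] open 0.179 F [-7.2 -2.6 10.9] j6 -0.27 ff 28.4
  to [572.4 -20.   88. ] shift(m) [0.0015 0.0001 0.0022]
  turn share 0.0001
```

Call:
send_rows(commands="0 0 0 0 0 0 0.4;0 0 0 0 0 0 0.4;0 0 0 0 0 0 0.4;0 0 -0.015 0 0 0 0.4;0 0 -0.035 0 0 0 0.4;0 0 -0.04 0 0 0 0.4;0 0 -0.04 0 0 0 0.4;0 0 -0.01 0 0 0 0.4;0 0 0 0 0 0 0.4;0 0 0 0 0 0 0.4")

```text
time: 56.7
ee_pos: [572.9, -20.3, 228.7]
eef_rot: [2.111, 2.325, 0.001]
wrist_force: [-0.3, -0.2, -0.7]
opening: 0.698
finger_force: 0.0
```

```bash
cat >> h.py <<'E'
def greyang(s,st,u0,C=(572.4,-20)):
    "grey disc centre by ellipse-ish fit around u0: print direction"
    pass
E
python3 - <<'E'
from h import *
st=r.observe(); s=r.snapshot('wrist'); cv2.imwrite('pics/w20.png',s['image']); plan()
a=carousel(s,st); pots(s,st)
g=cv2.cvtColor(s['image'],cv2.COLOR_BGR2GRAY)
h=g[180:280,295:355]; _,mm=cv2.threshold(h,50,1,cv2.THRESH_BINARY_INV); c,_=cv2.findContours(mm,0,2); c=max(c,key=cv2.contourArea); print('bar rect',cv2.minAreaRect(c))
p=proj(s,(482.8,-28.9,16),st); print('gate px',p)
x,y=int(p[0]),int(p[1]); w=cv2.cvtColor(s['image'],cv2.COLOR_BGR2LAB)[y-45:y+45,x-45:x+45,0]; cv2.imwrite('pics/w20c.png',cv2.resize(s['image'][y-45:y+45,x-45:x+45],None,fx=6,fy=6,interpolation=2))
# the dial, for next
dets(s,st,[('dial_grip',67),('dial_mark',48),('dial_pointer',48)])
E
```

```text
t 56.75 at [572.  -20.2 227. ] yawdeg 95.5 tilt [ 0.03 -0.09] open 0.698 F [-0.3  0.3 -0.6] j6 -0.27 ff 0.0
grey at deg 186.8 colours ['yellow', 'green', 'blue'] each [-4.3  4.9 -0.6]
red [296. 292.] 1370 [ 553.5 -113.9]
yellow [391. 264.] 1596 [653.2 -70.9]
blue [292. 124.] 2385 [536.5  62.6]
blue [568. 345.] 4852 [ 875.8 -151.6]
bar rect ((25.5, 48.5), (59.0, 17.0), 90.0)
gate px [np.float64(238.0341400698861), np.float64(208.32693715159095)]
dial_grip [188. 440.] 0.57 [ 443. -298.   67.]
dial_grip [261. 216.] 0.45 [516. -23.  67.]
dial_pointer [187. 445.] 0.67 [ 434. -327.   48.]
```

Call:
send_rows(commands="-0.015 -0.008 0 0 0 0 1;-0.032 -0.017 0.003 0 0 0 1;-0.032 -0.017 0.003 0 0 0 1;-0.032 -0.017 0.003 0 0 0 1;-0.032 -0.017 0.003 0 0 0 1;-0.032 -0.017 0.003 0 0 0 1;-0.032 -0.017 0.003 0 0 0 1;-0.032 -0.017 0.003 0 0 0 1;-0.032 -0.017 0.003 0 0 0 1;-0.015 -0.006 0.003 0 0 0 1")

```text
time: 57.73
ee_pos: [448.0, -322.4, 199.5]
eef_rot: [-2.114, -2.321, 0.002]
wrist_force: [0.1, 0.3, 0.5]
opening: 1.003
finger_force: 0.0
```

Call:
send_rows(commands="0 0 0 0 0 0 1;0 0 0 0 0 0 1")

```text
time: 57.9
ee_pos: [449.6, -319.5, 199.6]
eef_rot: [-2.113, -2.32, -0.001]
wrist_force: [-0.4, -0.7, 0.9]
opening: 1.004
finger_force: 0.0
```

```bash
python3 - <<'E'
from h import *
st=r.observe(); s=r.snapshot('wrist'); cv2.imwrite('pics/w21.png',s['image']); np.save('w21.npy',dict(s=s,st=st),allow_pickle=True); plan()
dets(s,st,[('dial_grip',67),('dial_mark',48),('dial_pointer',48)])
print([(np.round(u),a,np.round(ray(s,u,47,st),1)) for u,a in blobs(s['image'],'green',70,15)])
p=proj(s,(450,-318,60),st); print(p); x,y=max(100,int(p[0])),max(100,int(p[1])); print(x,y)
cv2.imwrite('pics/w21c.png',cv2.resize(s['image'][y-100:y+100,x-100:x+100],None,fx=3,fy=3,interpolation=2))
E
```

```text
t 57.95 at [ 450.2 -318.7  200. ] yawdeg 95.4 tilt [ 0.13 -0.07] open 1.0 F [ 0.2  0.5 -0.1] j6 -0.85 ff 0.0
dial_grip [328. 228.] 0.93 [ 454. -319.   67.]
dial_pointer [329. 230.] 0.72 [ 456. -326.   48.]
[]
[np.float64(323.3664671496607), np.float64(224.3813528836409)]
323 224
```

View pics/w21c.png

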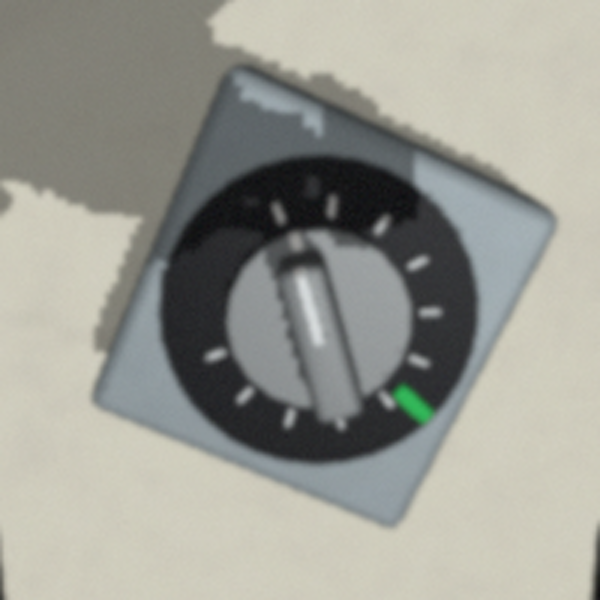

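The dial crop shows the bar with its white line from (302,275) to (319,343), so the pointer faces up and slightly left. The ring centre is at (319,310) and the green mark at (414,404), about 150° clockwise. The next script computes the angles in world coordinates.

```bash
python3 - <<'E'
from h import *
d=np.load('w21.npy',allow_pickle=True).item(); s,st=d['s'],d['st']
im=s['image']; W=lambda u,z: ray(s,np.array(u)/3+[223,124],z,st)
hsv=cv2.cvtColor(im,cv2.COLOR_BGR2HSV)[124:324,223:423]
gm=((hsv[...,0]>45)&(hsv[...,0]<85)&(hsv[...,1]>100)).astype(np.uint8); n,_,S,Cc=cv2.connectedComponentsWithStats(gm); i=1+np.argmax(S[1:,4]); gu=(Cc[i]+.5)*3; print('green crop px',gu,S[i,4])
# ring: dark ellipse
bk=((hsv[...,2]<70)).astype(np.uint8); c,_=cv2.findContours(bk,0,2); c=max(c,key=cv2.contourArea); e=cv2.fitEllipse(cv2.convexHull(c)); print('ring',np.array(e[0])*3,e[1])
# white line
wh=((hsv[...,2]>205)&(hsv[...,1]<40)).astype(np.uint8); wh[:85]=0; wh[120:]=0; wh[:,:95]=0; wh[:,112:]=0
p=np.argwhere(wh)[:,::-1]; print('white n',len(p)); 
P=np.array([ray(s,q+np.array([223.,124]),78,st)[:2] for q in p]); l=cv2.fitLine(P.astype(np.float32),2,0,.01,.01).ravel(); print('white line dir',np.degrees(np.arctan2(l[1],l[0])),l[2:])
ring=ray(s,np.array(e[0])+[223,124],46,st); G=W(gu,46)
print('ring c',ring,'green',G,np.hypot(*(G-ring)[:2]))
gd=(G-ring)[:2]; print('mark dir',np.degrees(np.arctan2(gd[1],gd[0])))
a,b=W((302,275),78),W((319,343),78); v=(a-b)[:2]; print('hand line dir',np.degrees(np.arctan2(v[1],v[0])))
a,b=W((301,258),78),W((340,408),78); v=(a-b)[:2]; print('bar',np.degrees(np.arctan2(v[1],v[0])),'mid',(a+b)/2,np.hypot(*v))
E
```

```text
green crop px [412.8853211  403.36238532] 109
ring [316.35708618 306.55636597] (101.84197998046875, 103.9982681274414)
white n 46
white line dir -69.0284 [ 451.95157 -315.6188 ]
ring c [ 455.17722436 -322.80604677   46.        ] green [ 488.44200093 -351.21056958   46.        ] 43.74199670762586
mark dir -40.493744598744584
hand line dir 109.15136006317003
bar 109.7310430870352 mid [ 455.81881482 -322.37750357   78.        ] 44.21787496463773
```

Call:
send_rows(commands="-0.004 0.005 0 0 0 0 0.2;0 0 0 0 0 -0.054 0.2;0 0 0 0 0 -0.054 0.2;0 0 0 0 0 -0.054 0.2;0 0 0.03 0 0 0 0.2;0 0 0.03 0 0 0 0.2;0 0 0 0 0 0 0.2;0 0 0 0 0 0 0.2;0 0 0 0 0 0 0.2", grip_force=25)

```text
time: 58.85
ee_pos: [457.0, -323.1, 142.7]
eef_rot: [1.798, 2.574, -0.0]
wrist_force: [0.2, -0.7, 0.0]
opening: 0.6
finger_force: 0.0
```

```bash
python3 - <<'E'
from h import *
plan((455.5,-322.6,54),110)
E
```

```text
t 58.85 at [ 457.  -323.1  142.7] yawdeg 110.1 tilt [-0.07  0.04] open 0.6 F [ 0.2 -0.7  0. ] j6 -1.11 ff 0.0
  to [ 455.5 -322.6   54. ] shift(m) [ 0.0011 -0.0013  0.0887]
  turn share 0.0013
```

Call:
send_rows(commands="0.001 -0.001 0.03 0 0 0 0.2;0 0 0.03 0 0 0 0.2;0 0 0.018 0 0 0 0.2;0 0 0.01 0 0 0 0.2;0 0 0 0 0 0 0.2;0 0 0 0 0 0 0.2;0 0 0 0 0 0 -1;0 0 0 0 0 0 -1;0 0 0 0 0 0 -1;0 0 0 0 0 0 -1")

```text
time: 59.68
ee_pos: [455.6, -323.2, 55.0]
eef_rot: [1.799, 2.572, -0.001]
wrist_force: [-0.6, 0.2, 6.3]
opening: 0.157
finger_force: 28.4
```

Call:
send_rows(commands="0 0 0 0 0 0 -1;0 0 0 0 0 0 -1;0 0 0 0 0 0 -1;0 0 0 0 0 0 -1;0 0 0 0 0 0 -1")

```text
time: 60.1
ee_pos: [455.6, -323.2, 55.0]
eef_rot: [1.799, 2.573, -0.001]
wrist_force: [-0.4, 0.5, 7.3]
opening: 0.154
finger_force: 28.5
```

```bash
python3 - <<'E'
from h import *
plan((455.5,-322.6,54),-40.8)
E
```

```text
t 60.1 at [ 455.6 -323.2   55. ] yawdeg 110.1 tilt [-0.14  0.06] open 0.154 F [-0.4  0.5  7.3] j6 -1.11 ff 28.5
  to [ 455.5 -322.6   54. ] shift(m) [0.0006 0.0001 0.001 ]
  turn share 1.6764
```

Call:
send_rows(commands="0 0 0 0 0 0.03 -1;0 0 0 0 0 0.06 -1;0 0 0 0 0 0.075 -1;0 0 0 0 0 0.075 -1;0 0 0 0 0 0.075 -1;0 0 0 0 0 0.075 -1;0 0 0 0 0 0.075 -1;0 0 0 0 0 0.075 -1;0 0 0 0 0 0.075 -1;0 0 0 0 0 0.075 -1")

```text
time: 60.93
ee_pos: [457.5, -323.6, 55.1]
eef_rot: [2.869, 1.266, 0.006]
wrist_force: [8.1, -2.2, 0.1]
opening: 0.159
finger_force: 27.7
```

Call:
send_rows(commands="0 0 0 0 0 0.075 -1;0 0 0 0 0 0.075 -1;0 0 0 0 0 0.075 -1;0 0 0 0 0 0.075 -1;0 0 0 0 0 0.075 -1;0 0 0 0 0 0.075 -1;0 0 0 0 0 0.075 -1;0 0 0 0 0 0.075 -1;0 0 0 0 0 0.075 -1;0 0 0 0 0 0.075 -1")

```text
time: 61.77
ee_pos: [458.0, -325.6, 55.1]
eef_rot: [3.089, -0.541, 0.014]
wrist_force: [9.7, -9.4, -7.4]
opening: 0.16
finger_force: 26.7
```

Call:
send_rows(commands="0 0 0 0 0 0.05 -1;0 0 0 0 0 0.03 -1;0 0 0 0 0 0 -1;0 0 0 0 0 0 -1;0 0 0 0 0 0 -1")

```text
time: 62.18
ee_pos: [457.9, -325.8, 55.1]
eef_rot: [3.051, -0.726, 0.014]
wrist_force: [9.6, -9.5, -6.4]
opening: 0.159
finger_force: 26.6
```

```bash
python3 - <<'E'
from h import *
plan((455.5,-322.6,54),-40.8)
E
```

```text
t 62.18 at [ 457.9 -325.8   55.1] yawdeg -26.8 tilt [0.57 0.18] open 0.159 F [ 9.6 -9.5 -6.4] j6 1.28 ff 26.6
  to [ 455.5 -322.6   54. ] shift(m) [-0.0036 -0.0018  0.0011]
  turn share 0.1561
```

Call:
send_rows(commands="0 0 0 0 0 0.05 -1;0 0 0 0 0 0.06 -1;0 0 0 0 0 0.046 -1;0 0 0 0 0 0 -1;0 0 0 0 0 0 -1;0 0 0 0 0 0 -1")

```text
time: 62.68
ee_pos: [457.7, -326.2, 55.1]
eef_rot: [2.94, -1.093, 0.015]
wrist_force: [8.3, -11.4, -6.0]
opening: 0.159
finger_force: 26.6
```

```bash
python3 - <<'E'
from h import *
plan((455.5,-322.6,54),-40.8)
E
```

```text
t 62.68 at [ 457.7 -326.2   55.1] yawdeg -40.8 tilt [0.61 0.07] open 0.159 F [  8.3 -11.4  -6. ] j6 1.52 ff 26.6
  to [ 455.5 -322.6   54. ] shift(m) [-0.004  -0.0013  0.0011]
  turn share 0.0
```

Call:
send_rows(commands="0 0 0 0 0 0 0.2;0 0 0 0 0 0 0.2;0 0 0 0 0 0 0.2;0 0 0 0 0 0 0.2;0 0 -0.015 0 0 0 0.2;0 0 -0.035 0 0 0 0.2;0 0 -0.04 0 0 0 0.2;0 0 -0.04 0 0 0 0.2;0 0 -0.015 0 0 0 1;0 0 0 0 0 0 1")

```text
time: 63.52
ee_pos: [457.1, -324.3, 204.4]
eef_rot: [2.941, -1.092, 0.014]
wrist_force: [0.3, 0.0, 1.0]
opening: 0.864
finger_force: 0.0
```

```bash
cat > d.py <<'E'
from h import *
import sys
st=r.observe(); s=r.snapshot('wrist'); cv2.imwrite(f'pics/{sys.argv[1]}.png',s['image']); plan()
p=np.array(proj(s,(456,-323,55),st)); o=(p-80).astype(int).clip(0); im=s['image'][o[1]:o[1]+160,o[0]:o[0]+160]
hsv=cv2.cvtColor(im,cv2.COLOR_BGR2HSV); H,Sa,V=hsv[...,0],hsv[...,1],hsv[...,2]
gm=((H>45)&(H<85)&(Sa>100)).astype(np.uint8); n,_,S,C=cv2.connectedComponentsWithStats(gm); i=1+np.argmax(S[1:,4]); G=ray(s,C[i]+o,46,st)
c,_=cv2.findContours((V<70).astype(np.uint8),0,2); c=max(c,key=cv2.contourArea); e=cv2.fitEllipse(cv2.convexHull(c)); ring=ray(s,np.array(e[0])+o,46,st)
gd=(G-ring)[:2]; print('ring',np.round(ring,1),e[1],'mark dir',np.degrees(np.arctan2(gd[1],gd[0])),np.hypot(*gd),S[i,4])
y,x=np.mgrid[:im.shape[0],:im.shape[1]]; uv=np.c_[x.ravel(),y.ravel()]+o
D=np.array([np.hypot(*(ray(s,q,78,st)-ring)[:2]) for q in uv]).reshape(V.shape)
w=(V>205)&(Sa<45)&(D<25); q=np.argwhere(w)[:,::-1]+o
P=np.array([ray(s,a,78,st)[:2] for a in q]); l=cv2.fitLine(P.astype(np.float32),2,0,.01,.01).ravel(); m=P.mean(0)-ring[:2]
if l[:2]@m<0: l[:2]*=-1
print('white n',len(P),'pointer dir (line)',np.degrees(np.arctan2(l[1],l[0])),'centroid dir',np.degrees(np.arctan2(m[1],m[0])),np.hypot(*m))
E
python3 d.py w22
```

```text
t 63.57 at [ 455.9 -323.2  201.2] yawdeg -40.8 tilt [0.3  0.01] open 0.936 F [-0.9 -0.1  0.2] j6 1.52 ff 0.0
ring [ 457.  -326.6   46. ] (101.30340576171875, 103.17051696777344) mark dir -37.605437019871 38.96050524816821 134
white n 55 pointer dir (line) -40.923786 centroid dir -41.30204347616765 9.869814001372337
```

```bash
cat > ringfit.py <<'E'
from h import *
d=np.load('w21.npy',allow_pickle=True).item(); views=[(d['s'],d['st'])]
st=r.observe(); views.append((r.snapshot('wrist'),st))
for s,st in views:
    g=cv2.GaussianBlur(cv2.cvtColor(s['image'],cv2.COLOR_BGR2GRAY),(3,3),0).astype(np.float32); P=[]
    C=np.array([456.2,-324.5])
    for a in np.radians(np.arange(0,360,3)):
        R_=np.arange(36,54,.25); px=np.array([proj(s,(*(C+q*np.array([np.cos(a),np.sin(a)])),46),st) for q in R_],np.float32)
        v=cv2.remap(g,px[:,:1],px[:,1:],1).ravel(); dv=v[4:]-v[:-4]; k=dv.argmax()
        if dv[k]>18 and v[:k+1].mean()<80: P.append(C+R_[k+2]*np.array([np.cos(a),np.sin(a)]))
    P=np.array(P); f=lambda q:np.hypot(*(P-q[:2]).T)-q[2]
    q=least_squares(f,[*C,45],loss='soft_l1',f_scale=.5); 
    im=s['image']; h=cv2.cvtColor(im,cv2.COLOR_BGR2HSV); p=np.array(proj(s,(*C,46),st)); yy,xx=np.mgrid[:480,:640]
    m=(h[...,0]>45)&(h[...,0]<85)&(h[...,1]>90)&(np.hypot(xx-p[0],yy-p[1])<75); G=ray(s,(xx[m].mean(),yy[m].mean()),46,st)
    v=G[:2]-q.x[:2]; print('ring',np.round(q.x,2),len(P),'rms',np.round(np.median(abs(f(q.x))),2),'green',np.round(G,1),'dir',np.degrees(np.arctan2(v[1],v[0])),np.hypot(*v))
E
python3 ringfit.py
```

```text
ring [ 455.73 -325.48   48.49] 117 rms 0.14 green [ 488.  -350.9   46. ] dir -38.21172457323687 41.04403287154387
ring [ 455.93 -325.49   48.47] 117 rms 0.15 green [ 487.8 -350.3   46. ] dir -37.938654427834805 40.41622083188048
```

Call:
send_rows(commands="0.001 0.002 0.03 0 0 0 0.2;0 0 0.035 0 0 0 0.2;0 0 0.035 0 0 0 0.2;0 0 0.028 0 0 0 0.2;0 0 0.016 0 0 0 0.2;0 0 0 0 0 0 0.2;0 0 0 0 0 0 0.2;0 0 0 0 0 0 0.2")

```text
time: 64.28
ee_pos: [452.8, -323.1, 52.0]
eef_rot: [-2.943, 1.094, 0.006]
wrist_force: [1.1, -0.1, -0.2]
opening: 0.601
finger_force: 0.0
```

```bash
python3 - <<'E'
from h import *
plan((455.8,-325.5,55),-40.8)
E
```

```text
t 64.28 at [ 452.8 -323.1   52. ] yawdeg -40.8 tilt [-0.24 -0.01] open 0.601 F [ 1.1 -0.1 -0.2] j6 1.52 ff 0.0
  to [ 455.8 -325.5   55. ] shift(m) [ 0.0039 -0.0002 -0.003 ]
  turn share 0.0004
```

Call:
send_rows(commands="0.004 0 -0.002 0 0 0 0.2;0 0 0 0 0 0 0.2;0 0 0 0 0 0 -1;0 0 0 0 0 0 -1;0 0 0 0 0 0 -1;0 0 0 0 0 0 -1;0 0 0 0 0 0 -1;0 0 0 0 0 0 -1;0 0 0 0 0 0 -1;0 0 0 0 0 0 -1")

```text
time: 65.12
ee_pos: [457.6, -326.5, 56.5]
eef_rot: [-2.944, 1.094, -0.001]
wrist_force: [2.5, 5.1, 2.8]
opening: 0.155
finger_force: 28.5
```

Call:
send_rows(commands="0 0 0 0 0 -0.01 -1;0 0 0 0 0 -0.01 -1;0 0 0 0 0 -0.01 -1;0 0 0 0 0 0 -1;0 0 0 0 0 0 -1;0 0 0 0 0 0 -1")

```text
time: 65.62
ee_pos: [457.7, -326.4, 56.5]
eef_rot: [-2.969, 1.024, -0.001]
wrist_force: [1.8, 5.0, 2.7]
opening: 0.156
finger_force: 28.5
```

```bash
python3 - <<'E'
from h import *
plan((455.8,-325.5,55),-38.1)
E
```

```text
t 65.62 at [ 457.7 -326.4   56.5] yawdeg -38.0 tilt [ 0.   -0.06] open 0.156 F [1.8 5.  2.7] j6 1.47 ff 28.5
  to [ 455.8 -325.5   55. ] shift(m) [-0.002   0.0005  0.0015]
  turn share 0.0006
```

Call:
send_rows(commands="0 0 0 0 0 0 0.2;0 0 0 0 0 0 0.2;0 0 0 0 0 0 0.2;0 0 0 0 0 0 0.2;0 0 -0.015 0 0 0 0.2;0 0 -0.035 0 0 0 0.2;0 0 -0.04 0 0 0 0.2;0 0 -0.04 0 0 0 0.2;0 0 -0.015 0 0 0 1;0 0 0 0 0 0 1")

```text
time: 66.45
ee_pos: [459.5, -329.7, 207.5]
eef_rot: [2.965, -1.023, 0.015]
wrist_force: [0.0, -0.7, -0.1]
opening: 0.866
finger_force: 0.0
```

```bash
python3 d.py w23; python3 ringfit.py
```

```text
t 66.5 at [ 458.4 -328.5  204.3] yawdeg -38.1 tilt [0.33 0.05] open 0.94 F [ 0.3 -0.2 -0.7] j6 1.47 ff 0.0
ring [ 457.  -326.4   46. ] (99.4207534790039, 101.7478256225586) mark dir -37.829692347352186 39.144510700998815 132
white n 48 pointer dir (line) -38.213947 centroid dir -37.39334010089721 9.873222640317692
ring [ 455.73 -325.48   48.49] 117 rms 0.14 green [ 488.  -350.9   46. ] dir -38.21172457323687 41.04403287154387
ring [ 455.94 -325.45   48.47] 117 rms 0.16 green [ 487.9 -350.4   46. ] dir -37.962797325041166 40.545448964345546
```

```bash
python3 - <<'E'
from h import *
s=r.snapshot('scene')
dets(s,None,[(c+'_pot_mid',34) for c in 'red yellow green blue'.split()]+[('flask_mid',66),('timer_mid',10)],.3)
for k,c in enumerate(ORD[1:],1):
    a=np.radians(185.5+72*k); print(c,'expected px',np.round(proj(s,(572.4+90*np.cos(a),-20+90*np.sin(a),50),None)))
    print('  blobs',[np.round(u) for u,_ in blobs(s['image'],c,60,40) if 280<u[0]<420 and 200<u[1]<310])
E
```

```text
yellow_pot_mid [350. 271.] 0.32 [525. -33.  34.]
green_pot_mid [348. 272.] 0.7 [522. -30.  34.]
blue_pot_mid [320. 259.] 0.68 [523.  46.  34.]
flask_mid [212. 186.] 0.89 [591. 423.  66.]
flask_mid [348. 269.] 0.65 [501. -40.  66.]
timer_mid [375. 367.] 0.84 [ 342. -188.   10.]
red expected px [385. 271.]
  blobs [array([384., 272.])]
yellow expected px [386. 239.]
  blobs [array([386., 241.])]
green expected px [346. 227.]
  blobs [array([336., 230.])]
blue expected px [316. 249.]
  blobs [array([316., 250.])]
```

```bash
python3 -c "
from station import r
print(r.sign_off())"
```

```text
the job is handed in; nothing more can be done
None
```

All four pots are loaded in their colour bays, the empty grey bay is turned to the gate (within about 0.5° by my measurement), and the dial pointer stands at the green mark; the flask and timer are where they were, and the job is handed in, with no verdict returned.

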